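Clip the counting chamber on the stage and strike the lamp

TASK

Get the fluorescence microscope ready for a count: flip up the blue-tabbed spring clip on the stage, slide the glass counting chamber from its rest home into the corner of the holder beneath the raised clip, gently since it is glass, and lower the clip onto its end. Then strike the lamp: turn the key of the lamp supply clockwise past run to start, hold it there for a good second, and let it spring back to run and leave it there. Leave the bottle, the jar and the tube rack where they stand.

Things in the scene. Friction and masses are not known exactly. Their poses are not given: they have to be found in the camera images.
- microscope: Compact inverted fluorescence microscope, fixed: white box 220 (x) x 240 (y) x 180 mm high, its top a level dark stage; black focus knobs on both sides reach y = +-140. Origin: centre of underside; its front (-x) faces the robot, z up. Behind the work, at (80, -90) mm, a 26 mm lamp post rises to 350 mm, its head swung to the rear; else only the clip, when up, exceeds 30 mm.
- seat (a point): Where the middle of the chamber's underside belongs: on the stage, over the round opening, at (-30, 0, 180) mm in the microscope's frame, axes as the microscope's. The chamber lies with its long axis along y here, one short end against the stop, one long edge against the fence. On the -y half there is no fence: free room on both long edges for fingers.
- holder_corner (a point): Inner corner of the aluminium L-shaped holder, on the stage surface, at (17.5, 37.5, 0) mm from the seat, axes as the microscope's. The end stop's face runs from here to -x, the back fence's face from here 30 mm to -y; both 4 mm high. The chamber goes into this corner from the -x, -y side.
- clip_hinge (a point): Pin of the stage clip, at (0, 58, 12) mm from the seat; fixed; axes as the microscope's; the pin runs along x. Its cheeks are 22 mm wide over all (x) and 16 mm high.
- clip_tab (a point): Middle of the clip's blue thumb tab: 10 mm wide (along the pin; pinch it this way), 7 thick, 24 tall, on the tip of an 8 mm wide steel leaf that runs from the pin to -y. With the clip down on the bare stage it lies 48 mm to -y of the pin and 5.5 mm above it; the tab spans 5.5 to 29.5 mm over the stage. A rubber foot under the leaf, 30 mm from the pin, presses the chamber. Turns with the clip.
- clip (a joint): Clip angle, rad: 0 down on the bare stage (start), about 0.12 down on the chamber, 1.25 fully up (leaf 72 degrees up, the tab lying back towards +y with its end over the pin, highest point 67 mm over the stage). An over-centre spring pulls it down below 0.55 and up above 0.55, and holds it at either end: 1.6 N at the tab to move it, 2 N on the chamber when down.
- chamber: Glass counting chamber, a clear bluish plate 35 (its x) x 75 (its y) x 4 mm (z), 35 g, loose. Origin: centre of its underside, z up. Starts on the rest, 20 mm over the bench, its long axis within 0.4 rad of the world's y. Either end may go to the stop.
- rest: White chamber rest, fixed: a plate 70 x 95 x 6 mm with two ribs 24 mm wide (x) at y = -24 and +24 mm, tops 20 mm up; the chamber overhangs them by 5.5 mm along both long edges. Origin: centre of its underside.
- lamp_supply: Arc-lamp power supply, fixed: grey desktop console 280 (x) x 200 (y) x 113 mm high. Origin on the bench under its midline, 80 mm behind its front edge; +x to its rear, its front (-x) faces the robot. Its dark panel starts 45 mm up at the front edge and slopes up and away from the robot at 30 degrees from level. Apart from the key nothing on the panel stands more than 3 mm off it.
- key_grip (a point): Middle of the captive key's red bow, 28 (x) x 10 (y) x 30 mm (z), 29 mm off the panel; turns with the key. Grip its flat faces, across y. z points out of the panel along the key's axis, 30 degrees from vertical, so the tool must lean as much. Below it: 8 mm of blade, a steel collar 26 mm wide, 6 mm high. A yellow stripe marks its +x end: at run (green tick) it points straight up the panel.
- key_lock (a joint): Angle of the lock barrel, rad, clockwise as seen facing the panel: 0 off (start; stripe 45 degrees left of straight up, grey tick), 0.785 run (stop; green tick, straight up). Stays where it is left; friction 0.09 N m.
- key_spring (a joint): Further clockwise turn of the key past run, rad: 0 sprung home, 0.61 start (stop; yellow tick, 35 degrees right of straight up). Its return spring needs 0.16 N m to begin, 0.27 N m at start, so it yields only once the barrel is at run; let go, the key springs home to run.
- reagent: Bystander: white reagent bottle with a red cap, 48 mm diameter, 95 mm high, standing on the bench. Origin: centre of its underside.
- jar: Bystander: amber glass jar with a white lid, 60 mm diameter, 70 mm high. Origin: centre of its underside.
- tube_rack: Bystander: white tube rack 75 x 105 mm with small capped tubes, 55 mm high. Origin: centre of its underside.
Things that resemble listed ones, but are neither listed nor needed, are in the scene too. What is meant by the chamber is not pink, purple or yellow, and is the larger of those in its own colour.

How it is judged (in metres and radians):
On the way, in this order (a step that is already met when the one before it is completed fails the run):
1. the clip is flipped up and stays up (value of joint clip above 1 rad), for 0.2 s.
2. the chamber lies home in the corner of the holder, flat on the stage, beneath the raised clip (horizontal distance between chamber and seat below 0.003 m and z of chamber in the frame of seat below 0.003 m and angle between the y axis of chamber and the y axis of seat, either way round below 0.07 rad and value of joint clip above 0.9 rad), for 0.1 s.
3. the clip lies on the end of the chamber (value of joint clip between 0.07 and 0.2 rad and horizontal distance between chamber and seat below 0.003 m), for 0.2 s.
4. the key is held at start (value of joint key_lock above 0.7 rad and value of joint key_spring above 0.5 rad), for 0.8 s.
At the end, for the whole second after the job is handed in: The key stands at run (barrel turned at least 0.7 of 0.785 rad, spring part within 0.06 rad of home), the chamber lies flat on the stage within 3 mm and 0.07 rad of its place in the corner of the holder, and the clip lies on it (clip angle 0.07 to 0.2 rad) (all of step 3 and value of joint key_lock above 0.7 rad and value of joint key_spring below 0.06 rad and z of chamber in the frame of seat below 0.0015 m and angle between the y axis of chamber and the y axis of seat, either way round below 0.07 rad and linear speed of chamber below 0.02 m/s); the robot touches nothing.
It fails at once if the glass chamber is pressed against the stage, holder or clip with more than 60 N (contact force between chamber and microscope above 60 N).
It fails at once if the bottle is moved more than 20 mm or knocked over (distance of reagent from where it was at the start of the episode above 0.02 m or angle between reagent's own z axis and vertical above 0.35 rad).
It fails at once if the jar is moved more than 20 mm or knocked over (distance of jar from where it was at the start of the episode above 0.02 m or angle between jar's own z axis and vertical above 0.35 rad).
It fails at once if the tube rack is moved more than 20 mm or knocked over (distance of tube_rack from where it was at the start of the episode above 0.02 m or angle between tube_rack's own z axis and vertical above 0.35 rad).
It also fails if it takes over 72 s, if anything falls off the work surface, if the arm or the gripper's body presses on something with over 40 N, if the wrist force passes 120 N, or if a joint passes its speed limit or range.

ROBOT

A 7-joint arm with a two-finger parallel gripper is mounted at the origin on the work surface. World frame = base frame: x ahead of the robot, y to its left, z up, the work surface at z = 0. Lengths are in m, angles in degrees, forces in N, time in s.
With the tool pointing down it reaches from about 0.425 to 0.875 m from the base axis. Payload 4.7 kg.
Tool frame: the origin (TCP) lies on the centre line of the jaws, within the pads' length; the fingertips stand 8 mm ahead of it and the grasp point (between the pads) lies 11 mm behind it; z points along the fingers, x is the direction in which the jaws open and shut, and the axes are right-handed (so a half turn about z gives the same grasp; the last joint's range is limited). The gripper opens to 87 mm and grips with 3 to 60 N. Pads are 19 mm wide; open, the fingers measure 117 mm over their backs; the gripper's body (75 mm by 190 mm) begins 51 mm behind the grasp point.
Start: joints at [75.063, 18.392, -4.016, 83.108, 1.295, 78.541, -3.26], TCP at [0.176, -0.626, 0.231] pointing down, gripper open.
Joint ranges: [-163.93, 163.93], [-17.29, 119.83], [-79.2, 71.16], [3.27, 140.29], [-89.18, 269.18], [5.43, 117.66], [-154.24, 154.24]. Speed limits (degrees/s): [147.25, 147.25, 180, 180, 180, 180, 180].

INTERFACE

Orientations are given as [roll, pitch, yaw] about the fixed x, y, z axes, in that order (R = Rz(yaw) Ry(pitch) Rx(roll)).
In Python, from cell import telemetry, read_camera, get_calibration, sign_off gives the robot as it stands. The module is installed in compiled form; this text tells all that it offers.
- The arm moves only by the tool carry_out, never from a script. Its arguments are lists of equal length, an entry for each row: "translation": the shift along the tool's x, y, z in cm, a list of three; "turn": the turn about the tool's z in rad; "gripper": the opening, from 0 (shut) to 1 (fully open). In form: {"translation": [[dx, dy, dz], ...], "turn": [turn, ...], "gripper": [gripper, ...]}. A call has 1 to 5 rows; each row is the pose to reach, as a shift and turn from the pose commanded when the call began, along the tool's axes at that moment; what a row does not reach only later rows make up. A row lasts 1/8 s, in which the tool goes at most 62.5 mm and 10.7 degrees, less where a joint would pass 70% of its speed; a pose out of reach is approached as far as the arm can. A call with a gripper value outside its range is refused whole. The fingers move at their own pace and stop on an object; "squeeze" is the grip in N (left out, the last holds). Time passes only in rows, so rows that repeat a pose let the fingers close. It gives the time, the measured TCP pose, the force and the opening at its end, in the units of the state.
- telemetry.get_obs(): the state, without advancing time (a new reading comes with each control period).
- read_camera(name): name is "scene" or "top" or "wrist"; returns the picture (480x640x3 uint8, red, green, blue); there is no depth.
- get_calibration(name): a dict with "fx", "fy", "cx", "cy" (pixels), "R" (3x3) and "t" (3): a world point X has camera coordinates R X + t. Camera axes: x right, y down, z forward; pixel columns grow to the right and rows downward; lengths in m; the calibration is good to about 2 mm. A picture is of the moment at which its call begins: read the wrist's pose just before it. get_calibration takes no time and is no camera call; for the wrist camera it gives the pose at the moment of the call.
- sign_off(): hands the job in, once; it reports no verdict.
The state is a dict: "time_s": time; "qpos": joint angles; "joint_velocities": joint speeds; "effort": joint torques, N m; "tool_pos": TCP position; "tool_rot": TCP orientation; "force": force on the tool from outside, world axes, zero at the start; "wrist_torque": the same for the moment, N m; "grip_width": finger opening in m.
Only numpy, scipy, OpenCV 4.12 (cv2) and the standard library are available. Lean on these libraries where they do the work, as an engineer would, in place of code of your own. Each camera call takes 0.05 s, during which the arm holds its last target.

## Working session

There is one attempt and no reset: what is moved stays moved. The work goes in short steps, Python scripts to look and compute and a tool call to move; the robot and the scene stay as the last step left them, time stands still between calls to the robot, and variables do not carry over. Pictures are saved under pics/ and viewed, and the job is handed in when it is done.

Besides the shell and the picture viewer there is one more tool, called after "Emit:" in YAML: its name, and indented under it one key for each argument. carry_out: Moves the arm, as the interface text tells. Its arguments: {"type":"object","properties":{"translation":{"type":"array","items":{"type":"array","items":{"type":"number"}}},"turn":{"type":"array","items":{"type":"number"}},"gripper":{"type":"array","items":{"type":"number"}},"squeeze":{"type":"number"}},"required":["translation","turn","gripper"]}

```bash
mkdir -p pics; ls
python3 - <<'E'
from cell import telemetry, read_camera, get_calibration
import cv2,json
print(telemetry.get_obs())
for n in("scene","top","wrist"):
    c=get_calibration(n);print(n,{k:(v.round(4).tolist() if hasattr(v,'round') and hasattr(v,'tolist') else v) for k,v in c.items()})
    cv2.imwrite(f"pics/{n}0.png",cv2.cvtColor(read_camera(n),cv2.COLOR_RGB2BGR))
E
```

```text
pics
{'time_s': 0.0, 'qpos': array([75.06345888, 18.44125723, -4.01643527, 83.17509828,  1.29585136,
       78.54107099, -3.25872741]), 'joint_velocities': array([-0.00646546,  0.03017821,  0.00935605,  0.00309247, -0.02331974,
       -0.03714902,  0.06365411]), 'effort': array([ 3.65706876e-05, -4.91291964e+01, -4.04178165e-01, -3.12527025e+01,
       -6.39840262e-02,  4.38999385e-02,  1.56584319e-04]), 'tool_pos': array([ 0.17618364, -0.62510257,  0.22943501]), 'tool_rot': array([ 1.79993697e+02,  1.12130597e-01, -7.42514107e+01]), 'force': array([-1.00993836,  0.09992352, -0.26817776]), 'wrist_torque': array([ 0.10735805,  0.01774264, -0.02482301]), 'grip_width': 0.0869619183663014}
scene {'fx': 444.2726554627154, 'fy': 444.2726554627154, 'cx': 320.73350068414334, 'cy': 241.7189124731364, 'R': [[-0.7406, 0.6718, -0.0119], [0.5803, 0.6306, -0.5154], [-0.3387, -0.3886, -0.8569]], 't': [0.3584, -0.1981, 1.4012]}
top {'fx': 462.67360929111635, 'fy': 462.67360929111635, 'cx': 318.5279789212097, 'cy': 239.84961706894245, 'R': [[-0.0226, -0.9995, 0.0223], [-0.9837, 0.0182, -0.1792], [0.1787, -0.026, -0.9836]], 't': [-0.0006, 0.4758, 1.1067]}
wrist {'fx': 423.53583307484746, 'fy': 423.53583307484746, 'cx': 315.06708340284206, 'cy': 235.54872960611274, 'R': [[0.2721, -0.9623, -0.002], [-0.9336, -0.2644, 0.2419], [-0.2333, -0.064, -0.9703]], 't': [-0.6492, -0.0291, 0.3896]}
```

View pics/top0.png

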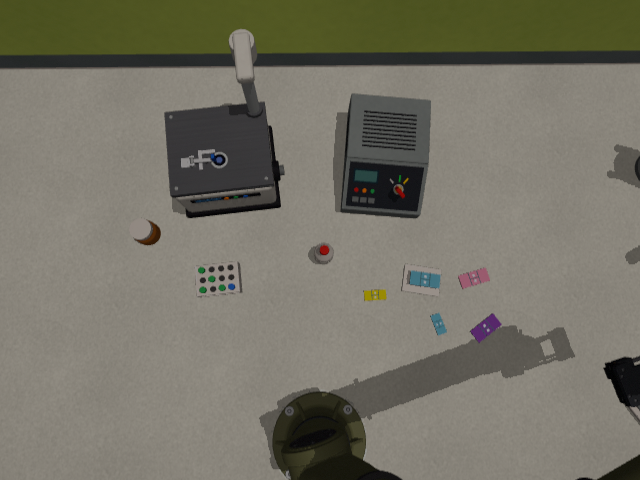

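View pics/scene0.png

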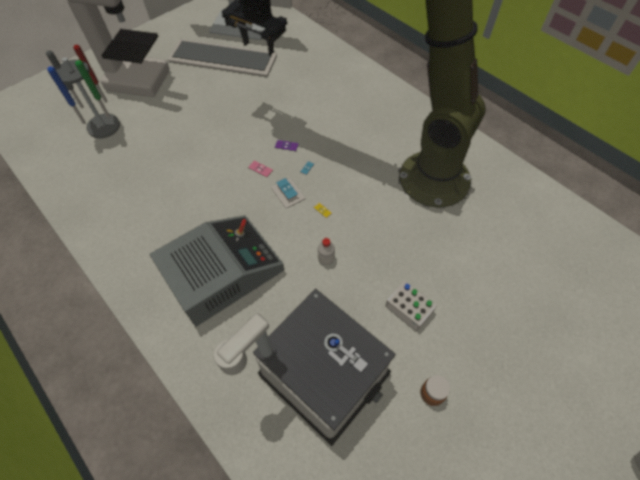

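View pics/wrist0.png

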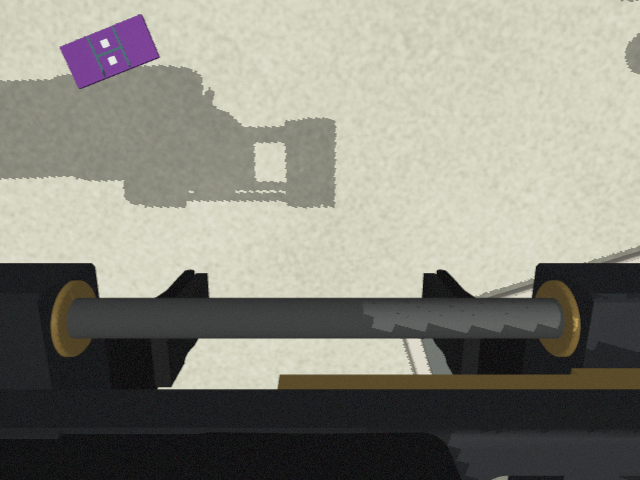

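Candidates for the chamber are pale blue on the white rest at top (425,280), small blue (438,324), pink (474,278), purple (486,328) and yellow (375,295). I choose the larger blue one on the rest and will check it in a crop.

```bash
cat > h.py <<'E'
from cell import telemetry, read_camera, get_calibration
import cv2, numpy as np
from scipy.spatial.transform import Rotation as Ro
def cap(n,f=None):
    c=get_calibration(n); im=cv2.cvtColor(read_camera(n),cv2.COLOR_RGB2BGR)
    if f: cv2.imwrite('pics/'+f,im)
    return im,c
def ray(c,u,v):
    R=np.array(c['R']);t=np.array(c['t'])
    d=R.T@np.array([(u-c['cx'])/c['fx'],(v-c['cy'])/c['fy'],1]); return -R.T@t,d
def onz(c,u,v,z):
    o,d=ray(c,u,v); return o+d*(z-o[2])/d[2]
def proj(c,X):
    p=np.array(c['R'])@np.array(X)+np.array(c['t']); return np.array([c['cx']+c['fx']*p[0]/p[2],c['cy']+c['fy']*p[1]/p[2]])
def tri(L):
    A=np.zeros((3,3));b=np.zeros(3)
    for c,u,v in L:
        o,d=ray(c,u,v);d/=np.linalg.norm(d);P=np.eye(3)-np.outer(d,d);A+=P;b+=P@o
    X=np.linalg.solve(A,b); return X,[np.linalg.norm((np.eye(3)-np.outer(d,d))@(X-o)) for o,d in [(ray(c,u,v)[0],ray(c,u,v)[1]/np.linalg.norm(ray(c,u,v)[1])) for c,u,v in L]]
def crop(im,x0,y0,x1,y1,s,f):
    cv2.imwrite('pics/'+f,cv2.resize(im[y0:y1,x0:x1],None,fx=s,fy=s,interpolation=cv2.INTER_CUBIC))
E
python3 - <<'E'
from h import *
t=cv2.imread('pics/top0.png');s=cv2.imread('pics/scene0.png')
crop(t,340,90,500,210+130,4*.6,'t_a.png')
crop(t,155,95,295,225,5,'t_b.png')
crop(s,200,110,340,280,3.5,'s_a.png')
crop(s,240,280,400,450,3.5,'s_b.png')
ct=get_calibration('top')
for n,(u,v,z) in dict(chamber=(425,280,.024),jar=(143,228,.07),bottle=(324,251,.095),rack=(218,279,.055),scopeFL=(176,188,.18),FR=(271,184,.18),BL=(168,114,.18),BR=(265,108,.18),purple=(486,328,0),key=(400,190,.1),supFL=(343,212,.045),supFR=(419,215,.045)).items(): print(n,onz(ct,u,v,z).round(3))
E
```

```text
chamber [ 0.372 -0.275  0.024]
jar [0.508 0.414 0.07 ]
bottle [ 0.439 -0.021  0.095]
rack [0.382 0.234 0.055]
scopeFL [0.573 0.306 0.18 ]
FR [0.579 0.096 0.18 ]
BL [0.749 0.33  0.18 ]
BR [0.761 0.109 0.18 ]
purple [ 0.251 -0.427  0.   ]
key [ 0.584 -0.209  0.1  ]
supFL [ 0.545 -0.073  0.045]
supFR [ 0.534 -0.265  0.045]
```

View pics/t_a.png

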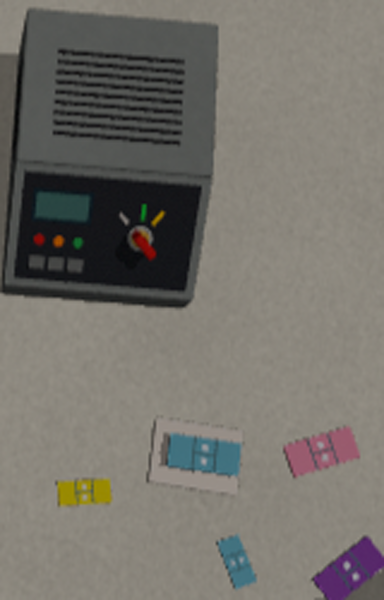

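View pics/t_b.png

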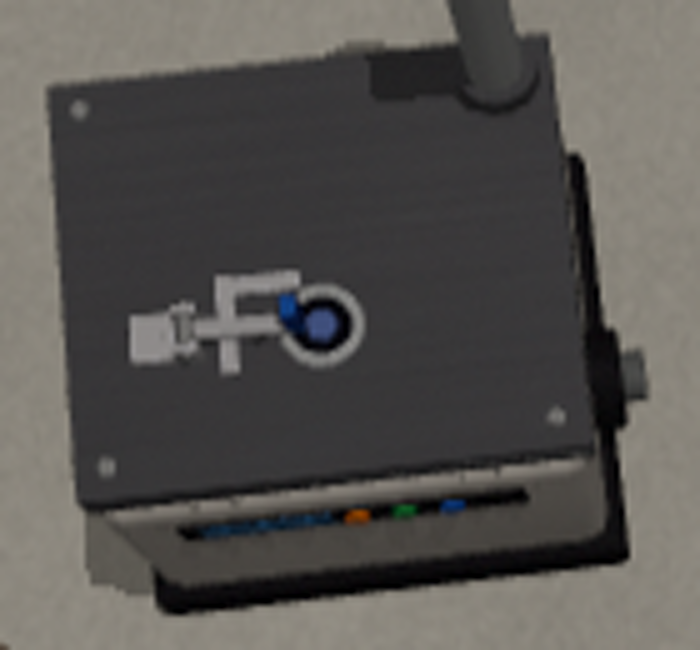

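View pics/s_b.png

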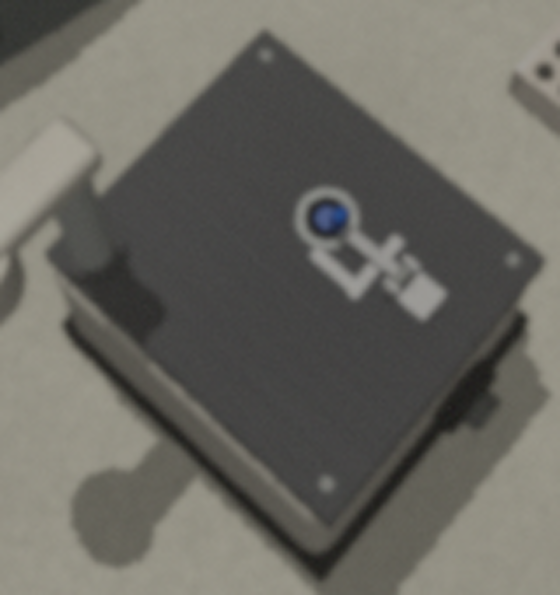

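View pics/s_a.png

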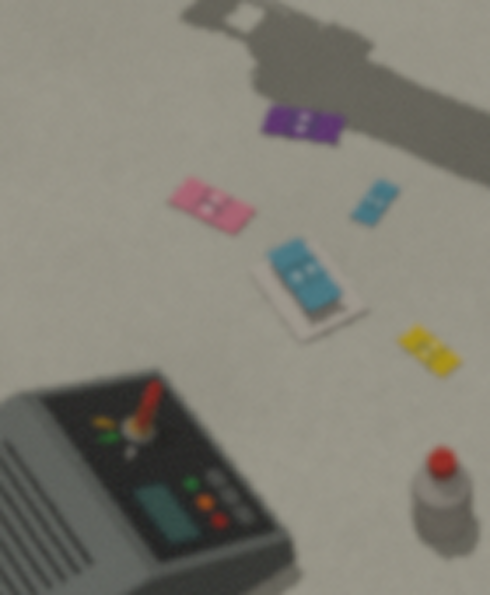

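The crops confirm the larger blue plate on the white rest, at top (425,280). The microscope stage clip with its blue tab is at top (213,157), and the key is at (400,190). I'll work out the geometry and then go over the microscope for a close look.

```bash
cat >> h.py <<'E'
def TR(o): return Ro.from_euler('xyz',o['tool_rot'],degrees=True).as_matrix()
def go(x,y,z,yaw=None,o=None):
    """shift (cm, tool axes) and turn (rad) to measured-world target"""
    o=o or telemetry.get_obs(); R=TR(o)
    d=R.T@(np.array([x,y,z])-o['tool_pos'])*100
    t=0
    if yaw is not None:
        t=-np.deg2rad((yaw-o['tool_rot'][2]+180)%360-180)
    print('shift',d.round(2),'turn',round(t,3),'| at',o['tool_pos'].round(4),o['tool_rot'].round(2),'F',o['force'].round(1),'w',round(o['grip_width'],4),'t',round(o['time_s'],2),'q',o['qpos'].round(0))
E
python3 - <<'E'
from h import *
o=telemetry.get_obs();c=get_calibration('wrist');R=TR(o)
cc=-np.array(c['R']).T@np.array(c['t'])
print('cam in tool',(R.T@(cc-o['tool_pos'])).round(4),'axes in tool',(R.T@np.array(c['R']).T).round(3))
ct=get_calibration('top');cs=get_calibration('scene')
# stage screws: top crop /5 +(155,95); scene crop /3.5+(240,280)
T=lambda u,v:(ct,155+u/5,95+v/5)
S=lambda u,v:(cs,240+u/3.5,280+v/3.5)
for n,a,b in [('screwBL',(79,110),(327,484)),('screwFL',(106,467),(512,260)),('screwFR',(557,416),(265,55)),('ring',(321,325),(327,216))]:
    print(n,tri([T(*a),S(*b)]),onz(*T(*a),.18).round(4),onz(*S(*b),.18).round(4))
go(0.58,0.20,0.40,5)
E
```

```text
cam in tool [ 1.000e-04 -6.660e-02 -1.542e-01] axes in tool [[ 1.     0.001 -0.   ]
 [-0.001  0.97   0.242]
 [ 0.    -0.242  0.97 ]]
screwBL (array([0.74259955, 0.32470282, 0.17668593]), [np.float64(0.0004685443844824119), np.float64(0.0004685443844823828)]) [0.7413 0.3233 0.18  ] [0.7427 0.3255 0.18  ]
screwFL (array([0.57330285, 0.30697077, 0.17625091]), [np.float64(0.0002615810440097342), np.float64(0.00026158104400988855)]) [0.5723 0.3057 0.18  ] [0.5743 0.3077 0.18  ]
screwFR (array([0.59356376, 0.10684218, 0.17723738]), [np.float64(0.00015035234423761194), np.float64(0.00015035234423755822)]) [0.5928 0.1065 0.18  ] [0.5943 0.1079 0.18  ]
ring (array([0.63738998, 0.21245798, 0.17842275]), [np.float64(0.00018742421156750204), np.float64(0.00018742421156754942)]) [0.6369 0.212  0.18  ] [0.6377 0.213  0.18  ]
shift [-68.5  -61.26 -16.93] turn -1.383 | at [ 0.1762 -0.6252  0.2297] [ 1.7999e+02  8.0000e-02 -7.4260e+01] F [-0.5 -0.  -0.4] w 0.087 t 0.15 q [75. 18. -4. 83.  1. 79. -3.]
```

Run:
```python
from h import *
go(0.595,0.16,0.29,5.9)
```

```text
shift [-64.22 -61.62  -5.94] turn -1.399 | at [ 0.1762 -0.6252  0.2297] [ 1.7999e+02  8.0000e-02 -7.4260e+01] F [-0.5 -0.  -0.4] w 0.087 t 0.15 q [75. 18. -4. 83.  1. 79. -3.]
```

Emit:
carry_out:
  translation:
    - [-64.2,-61.6,-6]
    - [-64.2,-61.6,-6]
    - [-64.2,-61.6,-6]
    - [-64.2,-61.6,-6]
    - [-64.2,-61.6,-6]
  turn: [-1.4,-1.4,-1.4,-1.4,-1.4]
  gripper: [1,1,1,1,1]

```text
time_s: 0.78
tool_pos: [0.3237, -0.3485, 0.2516]
tool_rot: [180.0, -0.0, -20.2]
force: [0.9, -0.3, -0.0]
grip_width: 0.0872
```

Run:
```python
from h import *
go(0.595,0.16,0.29,5.9)
```

```text
shift [  7.91 -57.08  -3.86] turn -0.455 | at [ 0.3237 -0.3485  0.2516] [179.98  -0.   -20.19] F [ 0.9 -0.3 -0. ] w 0.0872 t 0.78 q [ 64.  -3. -19. 104.  -1.  78.  25.]
```

Emit:
carry_out:
  translation:
    - [7.9,-57.1,-3.9]
    - [7.9,-57.1,-3.9]
    - [7.9,-57.1,-3.9]
    - [7.9,-57.1,-3.9]
    - [7.9,-57.1,-3.9]
  turn: [-0.455,-0.455,-0.455,-0.455,-0.455]
  gripper: [0.6,0.6,0.6,0.6,0.6]

```text
time_s: 1.4
tool_pos: [0.4719, -0.0745, 0.2729]
tool_rot: [179.9, -0.0, 5.5]
force: [1.6, -0.3, 0.2]
grip_width: 0.0531
```

Run:
```python
from h import *
go(0.595,0.16,0.29,5.9)
```

```text
shift [ 14.5  -22.16  -1.73] turn -0.007 | at [ 0.4719 -0.0745  0.2729] [ 1.7994e+02 -2.0000e-02  5.5100e+00] F [ 1.6 -0.3  0.2] w 0.0531 t 1.4 q [ 47.  -3. -39. 102.  -2.  81.  14.]
```

Emit:
carry_out:
  translation:
    - [14.5,-22.2,-1.7]
    - [14.5,-22.2,-1.7]
    - [14.5,-22.2,-1.7]
    - [14.5,-22.2,-1.7]
    - [14.5,-22.2,-1.7]
  turn: [-0.007,-0.007,-0.007,-0.007,-0.007]
  gripper: [0.3,0.3,0.3,0.3,0.3]

```text
time_s: 2.02
tool_pos: [0.5942, 0.1637, 0.2889]
tool_rot: [-179.8, 0.1, 6.3]
force: [-0.1, -0.5, 0.3]
grip_width: 0.0265
```

Run:
```python
from h import *
go(0.595,0.16,0.29,5.9)
im,c=cap('wrist','w1.png')
np.save('w1.npy',c,allow_pickle=True)
```

```text
shift [ 0.04  0.37 -0.11] turn 0.007 | at [0.5942 0.1637 0.2889] [-1.7978e+02  8.0000e-02  6.3000e+00] F [-0.1 -0.5  0.3] w 0.0265 t 2.02 q [ 22.  20. -52.  82.  15.  86. -23.]
```

View pics/w1.png

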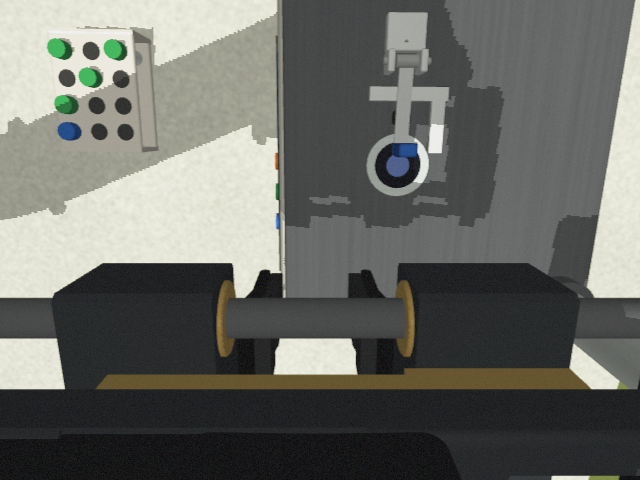

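The wrist view shows the stage. The ring is at about (398,164), the L corner about (430,101), the tab about (404,149) and the hinge about (407,62). I'll zoom in to measure.

Run:
```python
from h import *
im=cv2.imread('pics/w1.png'); crop(im,350,0,470,200,5*.6,'w1c.png')
crop(im,360,75,460,200,6,'w1d.png')
```

```text
(no output)
```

View pics/w1d.png

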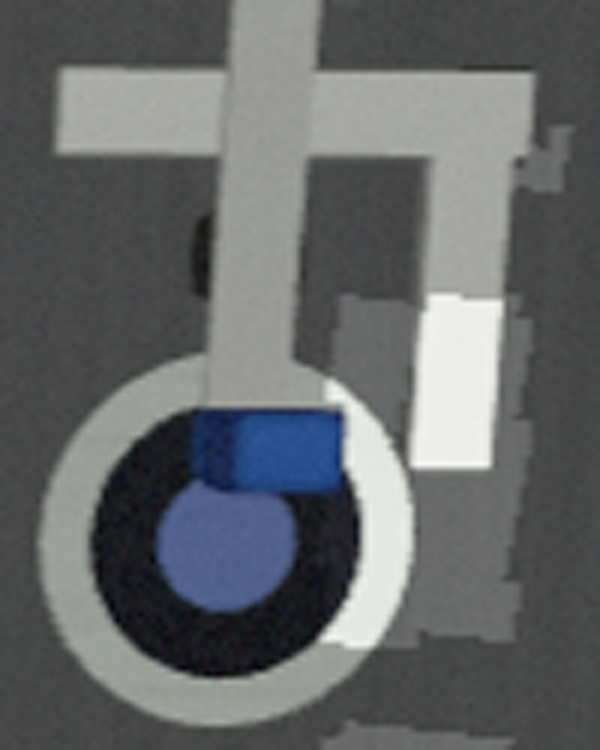

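Run:
```python
from h import *
c=np.load('w1.npy',allow_pickle=True).item()
W=lambda u,v:(c,360+u/6,75+v/6)
cor=onz(*W(428,157),.184); fe=onz(*W(411,466),.184); st=onz(*W(57,154),.184)
ring=onz(*W(226,541),.18); tab=onz(*W(290,452),.2095)
print('corner',cor,'fence',fe,'stopend',st)
d=cor-fe;print('yaw from fence',np.degrees(np.arctan2(-d[0],d[1])),'len',np.linalg.norm(d)); d=cor-st;print('yaw stop',np.degrees(np.arctan2(d[1],d[0])),'len',np.linalg.norm(d))
for yaw in (5.5,5.9):
  R=Ro.from_euler('z',yaw,degrees=True).as_matrix()
  print(yaw,'seat from corner',cor-R@[.0175,.0375,.004],'ring',ring,'seat from tab',tab-R@[0,.010,.0295])
```

```text
corner [0.6534373  0.25327644 0.184     ] fence [0.65692506 0.22390443 0.184     ] stopend [0.6174814  0.24956791 0.184     ]
yaw from fence 6.771852207981558 len 0.029578358673051367
yaw stop 5.888725709448074 len 0.036146638555300696
5.5 seat from corner [0.63961208 0.21427178 0.18      ] ring [0.64046451 0.21429133 0.18      ] seat from tab [0.6400863  0.21440779 0.18      ]
5.9 seat from corner [0.63988472 0.21417621 0.18      ] ring [0.64046451 0.21429133 0.18      ] seat from tab [0.64015577 0.21441473 0.18      ]
```

Run:
```python
from h import *
go(0.639,0.2242,0.23,5.9)
```

```text
shift [ 5.1  -5.54  5.9 ] turn 0.006 | at [0.5944 0.1634 0.2889] [-1.798e+02  5.000e-02  6.260e+00] F [ 0.2  0.9 -0.4] w 0.0263 t 2.08 q [ 22.  20. -52.  82.  15.  86. -23.]
```

Emit:
carry_out:
  translation:
    - [5.1,-5.54,3]
    - [5.1,-5.54,5.9]
    - [5.1,-5.54,5.9]
  turn: [0,0,0]
  gripper: [0.32,0.32,0.32]

```text
time_s: 2.45
tool_pos: [0.6379, 0.2173, 0.227]
tool_rot: [179.9, 0.4, 5.9]
force: [0.3, -0.6, 0.1]
grip_width: 0.0275
```

Run:
```python
from h import *
go(0.639,0.2242,0.198,5.9)
im,c=cap('wrist','w2.png')
```

```text
shift [ 0.2  -0.68  2.9 ] turn 0.001 | at [0.6379 0.2173 0.227 ] [179.88   0.38   5.94] F [ 0.3 -0.6  0.1] w 0.0275 t 2.45 q [ 13.  29. -50.  78.  22.  83. -29.]
```

View pics/w2.png

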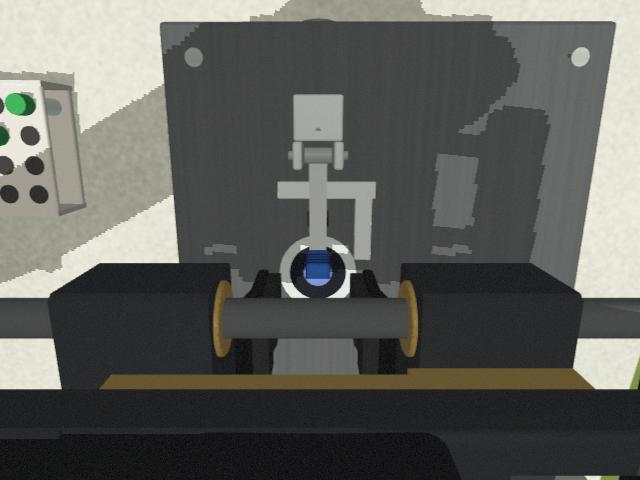

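Emit:
carry_out:
  translation:
    - [0,0,0]
  turn: [0]
  gripper: [0.32]

```text
time_s: 2.62
tool_pos: [0.64, 0.2172, 0.2327]
tool_rot: [179.9, -0.1, 5.8]
force: [-0.2, 0.4, -0.0]
grip_width: 0.0279
```

Run:
```python
from h import *
go(0.639,0.2242,0.198,5.9)
im,c=cap('wrist','w2.png'); crop(im,260,140,390,300,5*.75,'w2c.png')
np.save('w2.npy',c,allow_pickle=True)
```

```text
shift [-0.04 -0.71  3.47] turn -0.002 | at [0.64   0.2172 0.2327] [ 1.7994e+02 -1.4000e-01  5.8000e+00] F [-0.2  0.4 -0. ] w 0.0279 t 2.62 q [ 13.  29. -50.  78.  22.  83. -29.]
```

View pics/w2c.png

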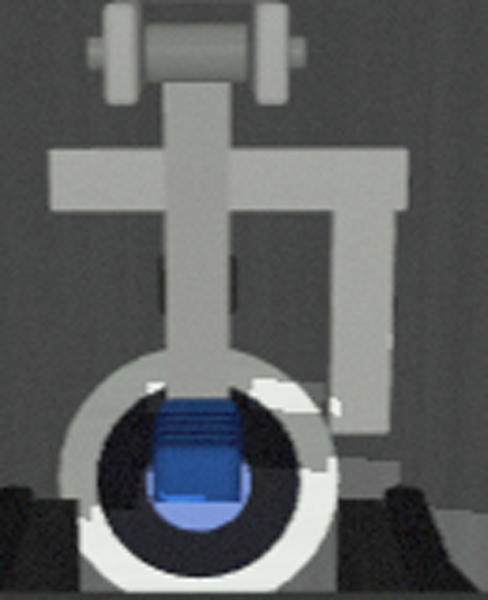

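Run:
```python
from h import *
c=np.load('w2.npy',allow_pickle=True).item()
W=lambda u,v:(c,260+u/3.75,140+v/3.75)
cor=onz(*W(332,210),.184);fe=onz(*W(331,434),.184);st=onz(*W(49,210),.184)
d=cor-fe;print('yaw from fence',np.degrees(np.arctan2(-d[0],d[1])),'len',np.linalg.norm(d)); d=cor-st;print('yaw stop',np.degrees(np.arctan2(d[1],d[0])),'len',np.linalg.norm(d))
R=Ro.from_euler('z',5.9,degrees=True).as_matrix()
print('seat',cor-R@[.0175,.0375,.004], 'ring', onz(*W(199,470),.18),'tabtop',onz(*W(198,399),.2095)-R@[0,.0135,.0295],'hinge pin',onz(*W(196,55),.197)-R@[0,.058,.017])
```

```text
yaw from fence 6.678608788358083 len 0.03004921132901107
yaw stop 5.82356232580412 len 0.0363878890802092
seat [0.64009905 0.21443267 0.18      ] ring [0.64028183 0.21560805 0.18      ] tabtop [0.63981158 0.22030833 0.18      ] hinge pin [0.64024254 0.21430217 0.18      ]
```

Emit:
carry_out:
  translation:
    - [-0.08,-0.71,1.0]
    - [-0.08,-0.71,3.4]
    - [-0.08,-0.71,3.4]
    - [-0.08,-0.71,3.4]
  turn: [0,0,0,0]
  gripper: [0.32,0.32,0.32,0.32]

```text
time_s: 3.18
tool_pos: [0.638, 0.2261, 0.1974]
tool_rot: [-180.0, -0.0, 5.9]
force: [-0.4, -0.0, -0.3]
grip_width: 0.0278
```

Run:
```python
from h import *
go(0.639,0.2242,0.198,5.9)
```

```text
shift [ 0.08  0.2  -0.06] turn 0.0 | at [0.638  0.2261 0.1974] [-1.7999e+02 -5.0000e-02  5.9200e+00] F [-0.4 -0.  -0.3] w 0.0278 t 3.17 q [ 13.  30. -49.  80.  23.  80. -31.]
```

Good enough. Pinch.

Emit:
carry_out:
  translation:
    - [0.1,0.1,0]
    - [0.1,0.1,0]
    - [0.1,0.1,0]
    - [0.1,0.1,0]
  turn: [0,0,0,0]
  gripper: [0,0,0,0]
  squeeze: 10

```text
time_s: 3.68
tool_pos: [0.6383, 0.225, 0.1971]
tool_rot: [180.0, 0.1, 5.9]
force: [-4.3, -1.7, 5.0]
grip_width: 0.0102
```

Emit:
carry_out:
  translation:
    - [0,-0.15,-0.8]
    - [0,-0.53,-1.6]
    - [0,-1.0,-2.35]
    - [0,-1.58,-2.93]
    - [0,-2.15,-3.35]
  turn: [0,0,0,0,0]
  gripper: [0,0,0,0,0]

```text
time_s: 4.3
tool_pos: [0.636, 0.2471, 0.2311]
tool_rot: [180.0, 0.1, 6.0]
force: [-5.8, -1.7, 0.0]
grip_width: 0.0099
```

Emit:
carry_out:
  translation:
    - [0,-0.65,-0.37]
    - [0,-1.2,-0.6]
    - [0,-1.55,-0.68]
    - [0,-1.55,-0.68]
  turn: [0,0,0,0]
  gripper: [0,0,0,0]

```text
time_s: 4.8
tool_pos: [0.6343, 0.2639, 0.238]
tool_rot: [-179.9, -0.0, 6.0]
force: [-6.2, -0.7, 1.5]
grip_width: 0.0096
```

Emit:
carry_out:
  translation:
    - [0,0,0]
    - [0,0,0]
    - [0,0,-1.5]
    - [0,0,-5]
    - [0,0,-8]
  turn: [0,0,0,0,0]
  gripper: [0.3,0.3,0.3,0.5,0.5]

```text
time_s: 5.42
tool_pos: [0.6358, 0.2619, 0.3195]
tool_rot: [-180.0, -0.1, 5.9]
force: [-0.2, 0.1, 0.4]
grip_width: 0.0384
```

Run:
```python
from h import *
im,c=cap('wrist','w3.png')
go(0.58,0.1,0.33,5.9)
```

```text
shift [-7.31 15.62 -0.69] turn -0.001 | at [0.6368 0.2629 0.3241] [-179.83   -0.47    5.87] F [-0.9  0.2  3. ] w 0.0402 t 5.47 q [  7.  29. -51.  67.  22.  93. -32.]
```

View pics/w3.png

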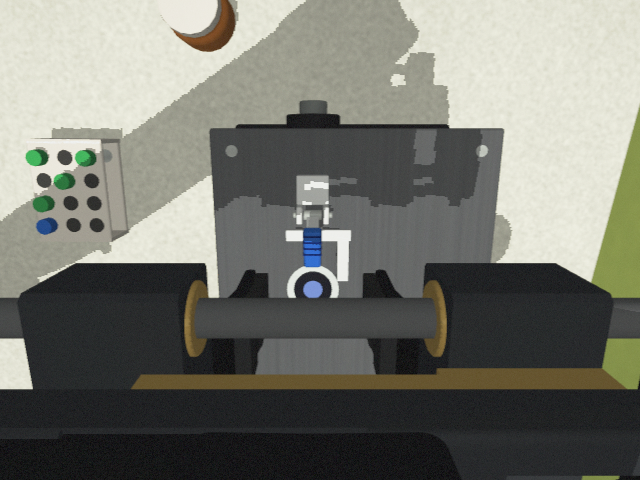

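The clip is up: the blue tab lies back towards the hinge at (312,247). Next is a look at the chamber.

Run:
```python
from h import *
go(0.372,-0.33,0.24,0)
```

```text
shift [-32.47  56.29   7.98] turn 0.102 | at [0.6368 0.2629 0.3241] [-179.83   -0.47    5.87] F [-0.9  0.2  3. ] w 0.0402 t 5.47 q [  7.  29. -51.  67.  22.  93. -32.]
```

Emit:
carry_out:
  translation:
    - [-8,10,0]
    - [-32.5,56.3,2]
    - [-32.5,56.3,4]
    - [-32.5,56.3,6]
    - [-32.5,56.3,8]
  turn: [0.1,0.1,0.1,0.1,0.1]
  gripper: [0.7,0.7,0.7,0.7,0.7]

```text
time_s: 6.1
tool_pos: [0.5034, -0.0211, 0.2941]
tool_rot: [179.9, -0.2, 0.2]
force: [0.9, -1.0, 0.6]
grip_width: 0.0604
```

Run:
```python
from h import *
go(0.372,-0.33,0.24,0)
```

```text
shift [-13.26  30.84   5.41] turn 0.003 | at [ 0.5034 -0.0211  0.2941] [179.91  -0.18   0.19] F [ 0.9 -1.   0.6] w 0.0604 t 6.1 q [ 47.   1. -47.  96.   1.  83.  -0.]
```

Emit:
carry_out:
  translation:
    - [-13.3,30.8,5.4]
    - [-13.3,30.8,5.4]
    - [-13.3,30.8,5.4]
    - [-13.3,30.8,5.4]
    - [-13.3,30.8,5.4]
  turn: [0,0,0,0,0]
  gripper: [0.7,0.7,0.7,0.7,0.7]

```text
time_s: 6.72
tool_pos: [0.382, -0.305, 0.2445]
tool_rot: [179.8, -0.1, 0.2]
force: [0.8, -1.0, 0.2]
grip_width: 0.0607
```

Emit:
carry_out:
  translation:
    - [0,1.0,0]
    - [0,1.0,0]
    - [0,1.0,0]
  turn: [0,0,0]
  gripper: [0.7,0.7,0.7]

```text
time_s: 7.1
tool_pos: [0.3838, -0.3114, 0.2441]
tool_rot: [180.0, -0.1, 0.4]
force: [-0.1, -0.0, 0.1]
grip_width: 0.0613
```

Run:
```python
from h import *
go(0.372,-0.33,0.24,0)
im,c=cap('wrist','w4.png');np.save('w4.npy',c,allow_pickle=True)
```

```text
shift [-1.19  1.86  0.41] turn 0.007 | at [ 0.3838 -0.3114  0.2441] [ 1.7996e+02 -6.0000e-02  3.8000e-01] F [-0.1 -0.   0.1] w 0.0613 t 7.1 q [ 64.  -0. -28. 103.  -0.  77.  37.]
```

View pics/w4.png

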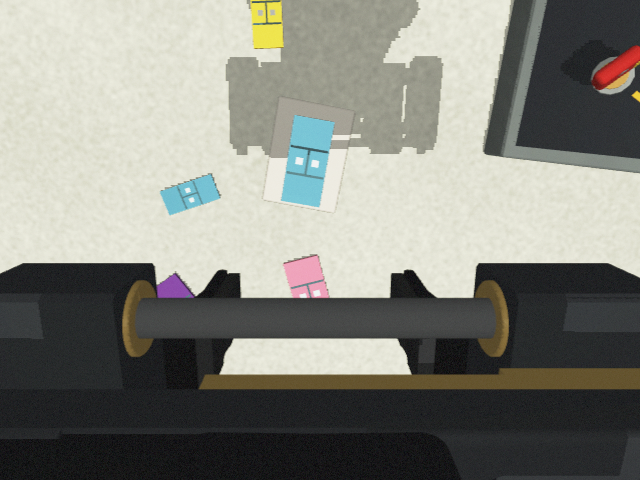

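The large blue chamber on the rest is at (308,161). The small blue one is at (190,193) and pink is at (305,280). I'll measure the chamber with a colour mask.

```bash
cat > cham.py <<'E'
from h import *
def chamber(im,c,z,roi):
    x0,y0,x1,y1=roi
    hsv=cv2.cvtColor(im,cv2.COLOR_BGR2HSV); m=cv2.inRange(hsv,(85,60,60),(110,255,255)); k=np.zeros_like(m);k[y0:y1,x0:x1]=m[y0:y1,x0:x1]
    k=cv2.morphologyEx(k,cv2.MORPH_CLOSE,np.ones((7,7)))
    cs=max(cv2.findContours(k,0,2)[0],key=cv2.contourArea)
    w=np.array([onz(c,*p,z)[:2] for p in cs[:,0].astype(float)],np.float32)*1000
    r=cv2.minAreaRect(w); b=cv2.boxPoints(r)
    e=[b[1]-b[0],b[2]-b[1]]; l=max(e,key=np.linalg.norm); yaw=(np.degrees(np.arctan2(-l[0],l[1]))+90)%180-90
    return np.array(r[0])/1000,r[1],yaw
E
python3 - <<'E'
from cham import *
im=cv2.imread('pics/w4.png');c=np.load('w4.npy',allow_pickle=True).item()
ce,s,yaw=chamber(im,c,.024,(260,90,360,225))
print(ce,s,yaw)
a=np.radians(yaw)
g=ce+.02*np.array([np.sin(a),-np.cos(a)])
print('grasp',g); go(g[0],g[1],.09,yaw)
E
```

```text
[ 0.37725739 -0.27249088] (74.7138671875, 34.87684631347656) -9.573441
grasp [ 0.37393115 -0.29221234]
shift [-0.97 -1.93 15.4 ] turn 0.174 | at [ 0.3837 -0.3113  0.244 ] [ 1.7996e+02 -5.0000e-02  3.9000e-01] F [ 0.4  0.3 -0.3] w 0.0609 t 7.15 q [ 64.  -0. -28. 103.  -0.  77.  37.]
```

Emit:
carry_out:
  translation:
    - [-0.97,-1.93,6]
    - [-0.97,-1.93,12]
    - [-0.97,-1.93,15.4]
    - [-0.97,-1.93,15.4]
    - [-0.97,-1.93,15.4]
  turn: [0.174,0.174,0.174,0.174,0.174]
  gripper: [0.62,0.62,0.62,0.62,0.62]

```text
time_s: 7.78
tool_pos: [0.3741, -0.2938, 0.0912]
tool_rot: [179.9, -0.1, -9.7]
force: [0.1, 0.2, -0.2]
grip_width: 0.0541
```

Run:
```python
from h import *
go(0.3739,-0.2922,.0285,-9.57)
im,c=cap('wrist','w5.png');np.save('w5.npy',c,allow_pickle=True)
```

```text
shift [-0.06 -0.17  6.27] turn -0.002 | at [ 0.3741 -0.2938  0.0912] [ 1.7991e+02 -1.4000e-01 -9.6900e+00] F [ 0.1  0.2 -0.2] w 0.0541 t 7.78 q [ 63.   6. -29. 116.   3.  59.  23.]
```

View pics/w5.png

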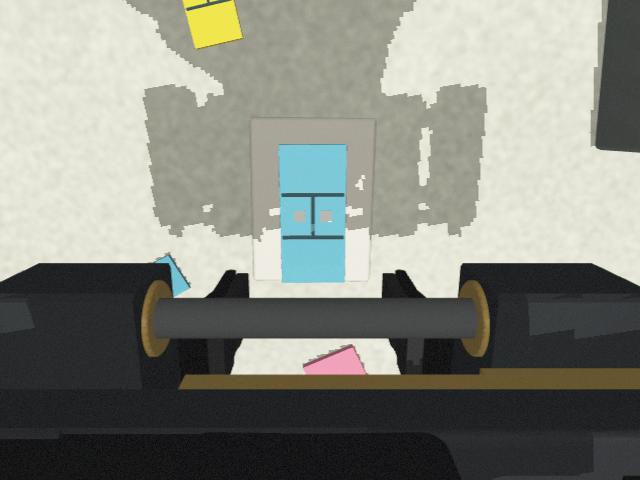

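Aligned: the chamber at (313,213) is square to the jaws. Descend.

Emit:
carry_out:
  translation:
    - [-0.06,-0.15,4]
    - [-0.06,-0.15,6.25]
    - [-0.06,-0.15,6.25]
    - [-0.06,-0.15,6.25]
  turn: [0,0,0,0]
  gripper: [0.6,0.6,0.6,0.6]

```text
time_s: 8.32
tool_pos: [0.3736, -0.2931, 0.0287]
tool_rot: [179.9, -0.2, -9.8]
force: [-0.3, -0.4, -0.4]
grip_width: 0.0523
```

Run:
```python
from h import *
go(0.3739,-0.2922,.0285,-9.57)
```

```text
shift [ 0.02 -0.09  0.02] turn -0.004 | at [ 0.3736 -0.2931  0.0287] [ 1.7989e+02 -1.5000e-01 -9.7700e+00] F [-0.3 -0.4 -0.4] w 0.0523 t 8.32 q [ 62.  11. -29. 119.   7.  51.  20.]
```

Emit:
carry_out:
  translation:
    - [0,0,0]
    - [0,0,0]
    - [0,0,0]
    - [0,0,0]
    - [0,0,0]
  turn: [0,0,0,0,0]
  gripper: [0,0,0,0,0]
  squeeze: 15

```text
time_s: 8.95
tool_pos: [0.3726, -0.2924, 0.0275]
tool_rot: [180.0, -0.0, -9.8]
force: [-0.2, 0.8, 5.7]
grip_width: 0.0345
```

Emit:
carry_out:
  translation:
    - [0,0,-1]
    - [0,0,-5]
    - [0,0,-11]
    - [0,0,-17]
    - [0,0,-23]
  turn: [0,0,0,0,0]
  gripper: [0,0,0,0,0]

```text
time_s: 9.57
tool_pos: [0.3719, -0.2915, 0.2591]
tool_rot: [180.0, -0.0, -9.7]
force: [-0.1, -0.9, -0.4]
grip_width: 0.0342
```

Run:
```python
from h import *
im,c=cap('wrist','w6.png')
go(0.50,-0.02,.27,5.9)
```

```text
shift [  7.67 -29.1   -0.4 ] turn -0.273 | at [ 0.3751 -0.2938  0.2675] [179.56  -0.6   -9.74] F [ 3.  -1.6  5.1] w 0.0344 t 9.62 q [ 65.  -4. -29. 103.  -2.  79.  27.]
```

View pics/w6.png

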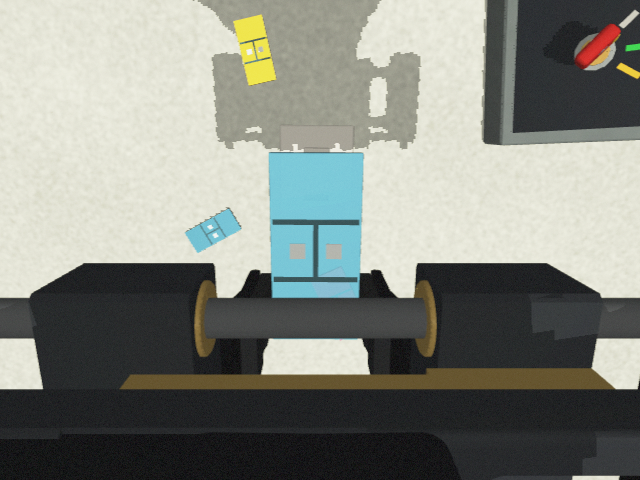

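```bash
cat > tilt.py <<'E'
from h import *
def tilt(im,c,rows,z0=None):
    hsv=cv2.cvtColor(im,cv2.COLOR_BGR2HSV).astype(float)
    s=hsv[:,:,1]
    out=[]
    for r in rows:
        line=s[r-1:r+2,200:440].mean(0); th=90
        ins=np.where(line>th)[0]; 
        a=ins[np.argmin(np.abs(ins-70))] if 0 else ins.min(); 
        # grow from centre
        m=line>th; i=int(316-200)
        i0=i
        while i0>0 and m[i0-1:i0+1].any(): i0-=1
        i1=i
        while i1<len(m)-2 and m[i1:i1+2].any(): i1+=1
        l=i0+ (th-line[i0])/(line[i0+1]-line[i0]+1e-9); rr=i1-1+(line[i1-1]-th)/(line[i1-1]-line[i1]+1e-9)
        out.append((r,l+200,rr+200,rr-l))
    return np.array(out)
E
python3 - <<'E'
from tilt import *
im=cv2.imread('pics/w6.png');c=get_calibration('wrist')
o=tilt(im,c,[158,170,180,190,200,210,230,260,268,290])
for r,l,rr,w in o:
    y=(r-c['cy'])/c['fy'];lam=.035*c['fx']/w;print(int(r),round(l,1),round(rr,1),round(w,1),'h',round(lam*(0.97-.242*y)*1000,1),'ty',round(lam*(.97*y+.242)*1000-66.6,1))
E
```

```text
158 268.7 362.3 93.6 h 160.7 ty -56.4
170 269.0 362.1 93.1 h 160.3 ty -52.0
180 269.5 361.6 92.1 h 161.3 ty -48.1
190 269.7 361.3 91.6 h 161.1 ty -44.3
200 269.8 361.1 91.3 h 160.7 ty -40.5
210 270.0 360.6 90.6 h 161.0 ty -36.6
230 316.7 360.2 43.5 h 331.5 ty 11.5
260 315.9 359.2 43.3 h 327.5 ty 35.5
268 316.4 338.8 22.4 h 628.4 ty 142.3
290 270.8 315.8 45.0 h 309.4 ty 54.2
```

Run:
```python
from h import *
go(0.637,0.1859,.265,5.9)
```

```text
shift [ 1.769e+01 -5.171e+01  3.000e-02] turn -0.273 | at [ 0.3751 -0.2938  0.2675] [179.56  -0.6   -9.74] F [ 3.  -1.6  5.1] w 0.0344 t 9.62 q [ 65.  -4. -29. 103.  -2.  79.  27.]
```

Emit:
carry_out:
  translation:
    - [17.7,-51.7,0]
    - [17.7,-51.7,0]
    - [17.7,-51.7,0]
    - [17.7,-51.7,0]
    - [17.7,-51.7,0]
  turn: [-0.273,-0.273,-0.273,-0.273,-0.273]
  gripper: [0,0,0,0,0]

```text
time_s: 10.25
tool_pos: [0.5226, -0.0161, 0.257]
tool_rot: [179.9, -0.0, 5.8]
force: [2.3, -1.0, -0.2]
grip_width: 0.0346
```

Run:
```python
from h import *
go(0.637,0.1859,.265,5.9)
```

```text
shift [ 13.44 -18.93  -0.81] turn -0.001 | at [ 0.5226 -0.0161  0.257 ] [ 1.7994e+02 -3.0000e-02  5.8500e+00] F [ 2.3 -1.  -0.2] w 0.0346 t 10.25 q [ 46.   5. -49.  97.   4.  79.   2.]
```

Emit:
carry_out:
  translation:
    - [13.4,-18.9,-0.8]
    - [13.4,-18.9,-0.8]
    - [13.4,-18.9,-0.8]
    - [13.4,-18.9,-0.8]
    - [13.4,-18.9,-0.8]
  turn: [0,0,0,0,0]
  gripper: [0,0,0,0,0]

```text
time_s: 10.88
tool_pos: [0.6353, 0.189, 0.2636]
tool_rot: [-179.8, 0.1, 6.3]
force: [-0.4, 0.2, 0.4]
grip_width: 0.0345
```

Emit:
carry_out:
  translation:
    - [0,0,1]
    - [0,0,2]
    - [0,0,2]
  turn: [0,0,0]
  gripper: [0,0,0]

```text
time_s: 11.25
tool_pos: [0.6356, 0.1816, 0.2435]
tool_rot: [179.9, 0.1, 5.7]
force: [0.3, -0.6, -0.3]
grip_width: 0.0344
```

Run:
```python
from h import *
go(0.637,0.1859,.265,5.9)
im,c=cap('wrist','w7.png');np.save('w7.npy',c,allow_pickle=True)
```

```text
shift [ 0.18 -0.41 -2.15] turn -0.003 | at [0.6356 0.1816 0.2435] [1.799e+02 1.100e-01 5.740e+00] F [ 0.3 -0.6 -0.3] w 0.0344 t 11.25 q [ 18.  28. -52.  79.  22.  84. -27.]
```

View pics/w7.png

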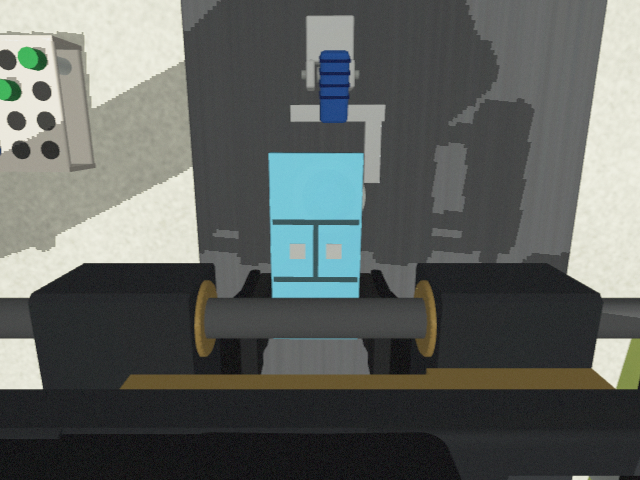

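Emit:
carry_out:
  translation:
    - [0,0,3]
    - [0,0,4.8]
    - [0,0,5.3]
    - [0,0,5.3]
  turn: [-0.003,-0.003,-0.003,-0.003]
  gripper: [0,0,0,0]

```text
time_s: 11.8
tool_pos: [0.6362, 0.1838, 0.1921]
tool_rot: [-180.0, -0.0, 6.0]
force: [-0.7, -0.7, -0.3]
grip_width: 0.0344
```

Emit:
carry_out:
  translation:
    - [0,0,0]
    - [0,0,0]
  turn: [0,0]
  gripper: [0,0]

```text
time_s: 12.05
tool_pos: [0.6365, 0.1842, 0.1927]
tool_rot: [-180.0, -0.1, 6.0]
force: [0.7, -0.3, -0.9]
grip_width: 0.0344
```

Run:
```python
from h import *
S=np.array([.6401,.2144]);R=Ro.from_euler('z',5.9,degrees=True).as_matrix()
g=S+(R@[0,-.02,0])[:2]
go(g[0],g[1],.1885,5.9)
im,c=cap('wrist','w8.png');np.save('w8.npy',c,allow_pickle=True)
crop(im,240,80,400,300,3,'w8c.png')
```

```text
shift [ 0.68 -0.97  0.42] turn 0.003 | at [0.6365 0.1842 0.1927] [-1.7999e+02 -7.0000e-02  6.0500e+00] F [ 0.7 -0.3 -0.9] w 0.0344 t 12.05 q [ 18.  29. -51.  83.  23.  79. -28.]
```

View pics/w8c.png

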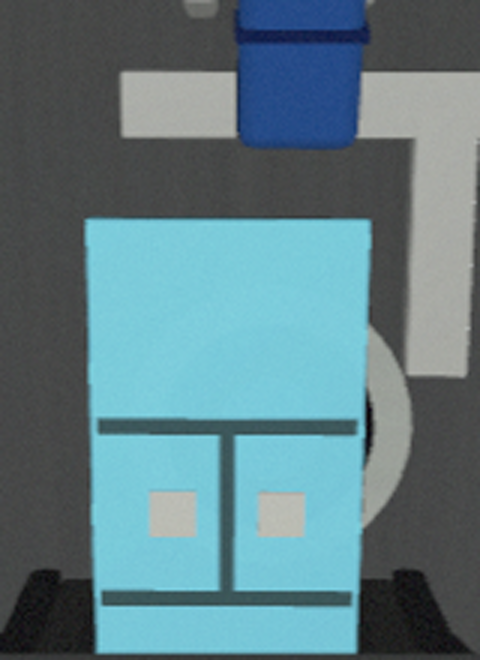

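Emit:
carry_out:
  translation:
    - [0,0,0.2]
    - [0,0,0.35]
    - [0,0,0.35]
  turn: [0,0,0]
  gripper: [0,0,0]

```text
time_s: 12.48
tool_pos: [0.6362, 0.1839, 0.1886]
tool_rot: [180.0, -0.0, 6.0]
force: [-0.9, -0.5, 1.7]
grip_width: 0.0347
```

Emit:
carry_out:
  translation:
    - [0.2,-0.3,0]
    - [0.3,-0.6,0]
    - [0.3,-0.6,0]
  turn: [0,0,0]
  gripper: [0,0,0]

```text
time_s: 12.85
tool_pos: [0.6389, 0.1905, 0.1886]
tool_rot: [-180.0, -0.1, 6.1]
force: [0.6, -0.8, 3.5]
grip_width: 0.0348
```

Run:
```python
from h import *
S=np.array([.6401,.2144]);R=Ro.from_euler('z',5.9,degrees=True).as_matrix()
g=S+(R@[0,-.02,0])[:2]
go(g[0],g[1],.1885,5.9)
```

```text
shift [ 0.37 -0.37  0.01] turn 0.003 | at [0.6389 0.1905 0.1886] [-1.7999e+02 -5.0000e-02  6.0600e+00] F [ 0.6 -0.8  3.5] w 0.0348 t 12.85 q [ 17.  30. -51.  82.  23.  79. -28.]
```

Emit:
carry_out:
  translation:
    - [0.15,0,0]
    - [0.3,0,0]
    - [0.3,0,0]
  turn: [0,0,0]
  gripper: [0,0,0]

```text
time_s: 13.22
tool_pos: [0.641, 0.1911, 0.1886]
tool_rot: [-180.0, 0.0, 6.1]
force: [-3.8, -0.8, 5.2]
grip_width: 0.0344
```

Emit:
carry_out:
  translation:
    - [0.05,0,0]
    - [0.1,0,0]
    - [0.1,0,0]
  turn: [0,0,0]
  gripper: [0,0,0]

```text
time_s: 13.6
tool_pos: [0.6415, 0.1912, 0.1885]
tool_rot: [-180.0, 0.1, 6.1]
force: [-5.7, -0.7, 5.8]
grip_width: 0.0349
```

Emit:
carry_out:
  translation:
    - [0,-0.15,0]
    - [0,-0.3,0]
    - [0,-0.3,0]
  turn: [0,0,0]
  gripper: [0,0,0]

```text
time_s: 13.98
tool_pos: [0.6415, 0.1914, 0.1885]
tool_rot: [179.8, 0.1, 6.0]
force: [-5.2, -5.4, 7.4]
grip_width: 0.0343
```

Emit:
carry_out:
  translation:
    - [0,-0.05,0]
    - [0,-0.1,0]
    - [0,-0.1,0]
  turn: [0,0,0]
  gripper: [0,0,0]

```text
time_s: 14.35
tool_pos: [0.6415, 0.1914, 0.1885]
tool_rot: [179.7, 0.2, 5.9]
force: [-5.2, -7.2, 9.0]
grip_width: 0.0345
```

Run:
```python
from h import *
S=np.array([.6401,.2144]);R=Ro.from_euler('z',5.9,degrees=True).as_matrix()
g=S+(R@[0,-.02,0])[:2]
go(g[0],g[1],.1885,5.9)
im,c=cap('wrist','w9.png');np.save('w9.npy',c,allow_pickle=True)
crop(im,240,60,400,300,2.5,'w9c.png')
```

```text
shift [ 0.09 -0.3   0.  ] turn 0.001 | at [0.6415 0.1914 0.1885] [1.7971e+02 1.5000e-01 5.9400e+00] F [-5.2 -7.2  9. ] w 0.0345 t 14.35 q [ 17.  30. -51.  82.  24.  79. -29.]
```

View pics/w9c.png

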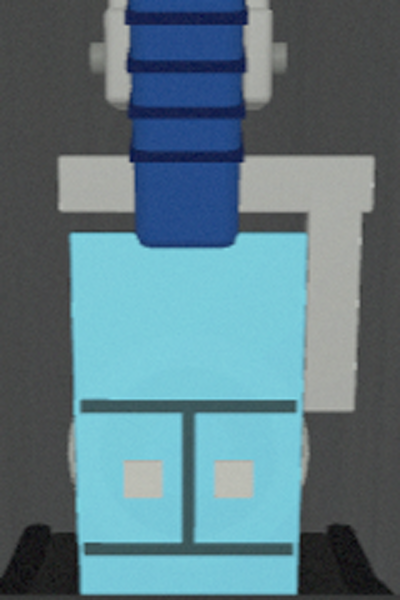

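The chamber is at the fence but sits about 3 mm short of the stop. It is held by friction because the z load is 9 N, so I'll ease the down-force and the x push.

Emit:
carry_out:
  translation:
    - [-0.1,0.1,-0.05]
    - [-0.1,0.1,-0.1]
    - [-0.1,0.1,-0.1]
  turn: [0,0,0]
  gripper: [0,0,0]

```text
time_s: 14.78
tool_pos: [0.6412, 0.1941, 0.1888]
tool_rot: [-179.9, -0.0, 6.1]
force: [0.2, 0.9, -0.2]
grip_width: 0.0346
```

Run:
```python
from h import *
S=np.array([.6401,.2144]);R=Ro.from_euler('z',5.9,degrees=True).as_matrix()
g=S+(R@[0,-.02,0])[:2]
go(g[0],g[1],.1885,5.9)
```

```text
shift [ 0.1  -0.03  0.03] turn 0.003 | at [0.6412 0.1941 0.1888] [-179.94   -0.      6.07] F [ 0.2  0.9 -0.2] w 0.0346 t 14.78 q [ 17.  30. -51.  82.  24.  79. -29.]
```

Emit:
carry_out:
  translation:
    - [0,-0.05,0]
    - [0,-0.1,0]
    - [0,-0.1,0]
  turn: [0,0,0]
  gripper: [0,0,0]

```text
time_s: 15.15
tool_pos: [0.6411, 0.1942, 0.1892]
tool_rot: [180.0, 0.0, 6.0]
force: [0.3, -1.2, -0.0]
grip_width: 0.0344
```

Run:
```python
from h import *
im,c=cap('wrist','w10.png')
crop(im,240,60,400,300,2.5,'w10c.png')
```

```text
(no output)
```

View pics/w10c.png

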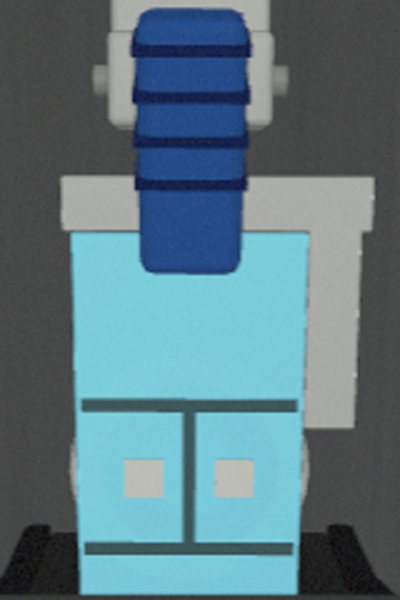

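Emit:
carry_out:
  translation:
    - [0,-0.1,0]
    - [0.1,-0.15,0]
    - [0.1,-0.15,0]
  turn: [0,0,0]
  gripper: [0,0,0]

```text
time_s: 15.58
tool_pos: [0.6413, 0.1943, 0.1889]
tool_rot: [179.8, 0.1, 6.0]
force: [-1.5, -5.1, 0.1]
grip_width: 0.0349
```

Run:
```python
from cham import *
S=np.array([.6401,.2144]);R=Ro.from_euler('z',5.9,degrees=True).as_matrix()
g=S+(R@[0,-.02,0])[:2]
go(g[0],g[1],.1885,5.9)
```

```text
shift [ 0.09 -0.01  0.04] turn 0.002 | at [0.6413 0.1943 0.1889] [1.7984e+02 1.4000e-01 6.0000e+00] F [-1.5 -5.1  0.1] w 0.0349 t 15.57 q [ 17.  31. -51.  82.  24.  79. -29.]
```

Emit:
carry_out:
  translation:
    - [0.1,0.1,0.03]
    - [0.15,0.1,0.06]
    - [0.15,0.1,0.06]
  turn: [0,0,0]
  gripper: [0,0,0]

```text
time_s: 15.95
tool_pos: [0.6415, 0.1943, 0.1887]
tool_rot: [179.9, 0.3, 6.1]
force: [-6.3, -5.4, 3.4]
grip_width: 0.0343
```

Emit:
carry_out:
  translation:
    - [-0.1,0.1,0]
    - [-0.1,0.1,0]
    - [-0.1,0.1,0]
    - [-0.1,0.1,0]
  turn: [0,0,0,0]
  gripper: [0,0.5,0.55,0.55]

```text
time_s: 16.45
tool_pos: [0.6428, 0.1947, 0.189]
tool_rot: [-180.0, -0.0, 6.1]
force: [-1.0, 0.3, 0.1]
grip_width: 0.0469
```

Run:
```python
from h import *
go(0.64,0.21,.2,5.9)
im,c=cap('wrist','w11.png');np.save('w11.npy',c,allow_pickle=True)
crop(im,240,60,400,300,2.5,'w11c.png')
```

```text
shift [-0.12 -1.55 -1.1 ] turn 0.003 | at [0.6428 0.1947 0.189 ] [-1.7995e+02 -5.0000e-02  6.0600e+00] F [-1.   0.3  0.1] w 0.0469 t 16.45 q [ 17.  31. -51.  82.  24.  79. -29.]
```

View pics/w11c.png

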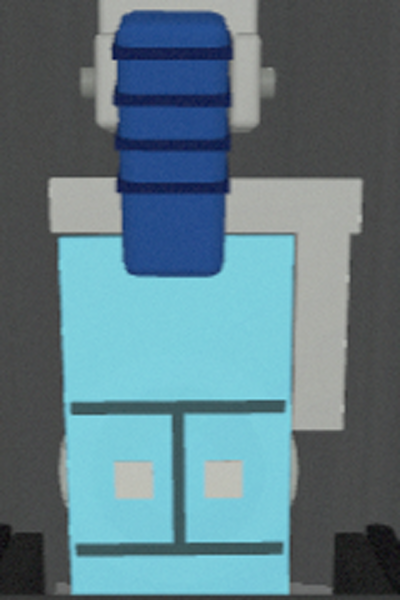

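The chamber sits in the corner, under the raised clip. I'll rise, then take the clip.

Emit:
carry_out:
  translation:
    - [0,0,-2]
    - [0,0,-6]
    - [0,0,-8.5]
    - [0,0,-8.5]
    - [0,0,-8.5]
  turn: [0,0,0,0,0]
  gripper: [0.55,0.5,0.32,0.32,0.32]

```text
time_s: 17.12
tool_pos: [0.6424, 0.194, 0.2736]
tool_rot: [180.0, 0.0, 6.0]
force: [0.1, 0.1, -0.1]
grip_width: 0.029
```

Run:
```python
from cham import *
im,c=cap('wrist','w12.png');np.save('w12.npy',c,allow_pickle=True)
W=crop(im,240,120,400,300,3.3,'w12c.png')
go(0.6352,0.262,.275,5.9)
```

```text
shift [ 0.02 -6.86 -0.22] turn 0.003 | at [0.6422 0.1938 0.2729] [1.7997e+02 8.0000e-02 6.0400e+00] F [-0.2  0.3 -0.9] w 0.0285 t 17.18 q [ 16.  28. -52.  75.  22.  87. -27.]
```

View pics/w12c.png

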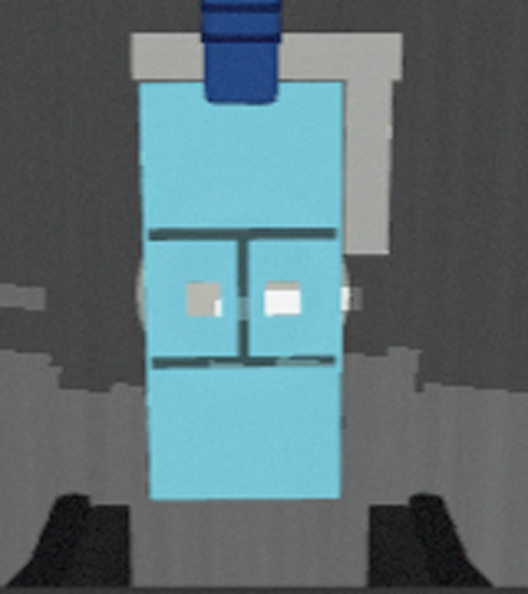

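Seated flush against both the stop and the fence. Now the clip.

Emit:
carry_out:
  translation:
    - [0.02,-4,-0.2]
    - [0.02,-6.86,0]
    - [0.02,-6.86,0]
    - [0.02,-6.86,0]
  turn: [0,0,0,0]
  gripper: [0.32,0.32,0.32,0.32]

```text
time_s: 17.68
tool_pos: [0.6357, 0.2612, 0.2727]
tool_rot: [179.9, 0.1, 6.0]
force: [-0.3, -0.6, -0.2]
grip_width: 0.028
```

Run:
```python
from cham import *
im,c=cap('wrist','w13.png');crop(im,220,100,420,300,3,'w13c.png')
go(0.6352,0.262,.238,5.9)
```

```text
shift [-0.06 -0.15  3.49] turn 0.001 | at [0.636  0.2607 0.2729] [1.7992e+02 5.0000e-02 5.9500e+00] F [0.3 0.3 1.5] w 0.028 t 17.73 q [  9.  30. -52.  72.  23.  88. -33.]
```

View pics/w13c.png

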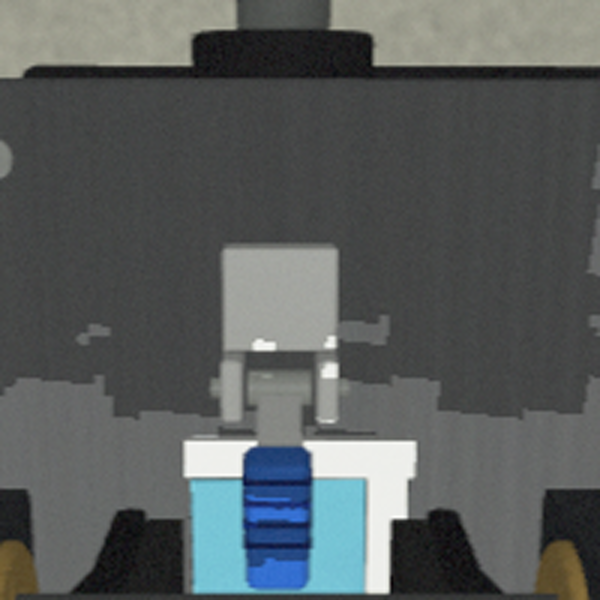

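Emit:
carry_out:
  translation:
    - [-0.05,-0.1,2]
    - [-0.05,-0.1,3.5]
    - [-0.05,-0.1,3.5]
  turn: [0,0,0]
  gripper: [0.32,0.32,0.32]

```text
time_s: 18.1
tool_pos: [0.6342, 0.2619, 0.2361]
tool_rot: [179.9, 0.2, 6.0]
force: [-0.1, -0.8, 0.8]
grip_width: 0.0276
```

Emit:
carry_out:
  translation:
    - [0,0,0]
    - [0,0,0]
    - [0,0,0]
    - [0,0,0]
  turn: [0,0,0,0]
  gripper: [0,0,0,0]
  squeeze: 10

```text
time_s: 18.6
tool_pos: [0.6342, 0.2635, 0.2394]
tool_rot: [180.0, 0.0, 6.1]
force: [-3.3, -1.1, 4.4]
grip_width: 0.01
```

Gripped (10.0 mm). Lower along the arc.

Emit:
carry_out:
  translation:
    - [0,0.5,0.12]
    - [0,0.91,0.31]
    - [0,1.55,0.66]
    - [0,2.13,1.1]
    - [0,2.5,1.45]
  turn: [0,0,0,0,0]
  gripper: [0,0,0,0,0]

```text
time_s: 19.23
tool_pos: [0.637, 0.2377, 0.2235]
tool_rot: [180.0, 0.1, 6.0]
force: [-4.2, 0.5, 2.5]
grip_width: 0.0099
```

Emit:
carry_out:
  translation:
    - [0,0.29,0.36]
    - [0,0.6,0.8]
    - [0,0.79,1.19]
    - [0,0.94,1.5]
    - [0,0.98,1.7]
  turn: [0,0,0,0,0]
  gripper: [0,0,0,0,0]

```text
time_s: 19.85
tool_pos: [0.6381, 0.2272, 0.2061]
tool_rot: [179.9, 0.1, 6.0]
force: [-4.3, -0.9, 1.1]
grip_width: 0.0097
```

Emit:
carry_out:
  translation:
    - [0,0.05,0.15]
    - [0,0.08,0.3]
    - [0,0.08,0.3]
  turn: [0,0,0]
  gripper: [0,0,0]

```text
time_s: 20.23
tool_pos: [0.6381, 0.2263, 0.2029]
tool_rot: [179.9, 0.2, 6.0]
force: [-4.4, -1.5, 0.2]
grip_width: 0.0098
```

Emit:
carry_out:
  translation:
    - [0,0,0]
    - [0,0,0]
    - [0,0,-2]
    - [0,0,-6]
    - [0,3,-11]
  turn: [0,0,0,0,0]
  gripper: [0.32,0.32,0.32,0.32,0.32]

```text
time_s: 20.85
tool_pos: [0.6408, 0.2009, 0.3165]
tool_rot: [-179.9, -0.0, 6.4]
force: [-0.0, -0.4, 0.3]
grip_width: 0.0276
```

Run:
```python
from cham import *
go(0.60,0.13,.33,5.9)
im,c=cap('wrist','w14.png');crop(im,220,120,420,300,3,'w14c.png')
im,c=cap('top','t14.png');crop(im,155,95,295,225,5,'t14c.png'); crop(im,330,90,450,230,4.2,'t14d.png')
```

```text
shift [-4.84  6.59 -1.37] turn 0.008 | at [0.6408 0.2009 0.3165] [-1.7988e+02 -3.0000e-02  6.3600e+00] F [-0.  -0.4  0.3] w 0.0276 t 20.85 q [ 15.  28. -52.  70.  21.  92. -27.]
```

View pics/w14c.png

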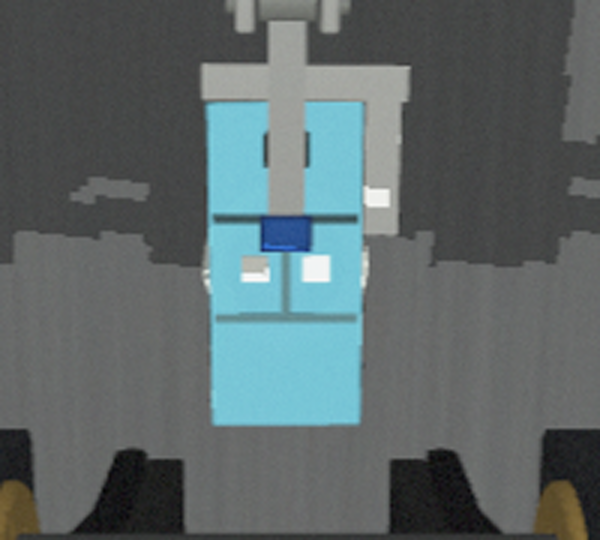

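View pics/t14d.png

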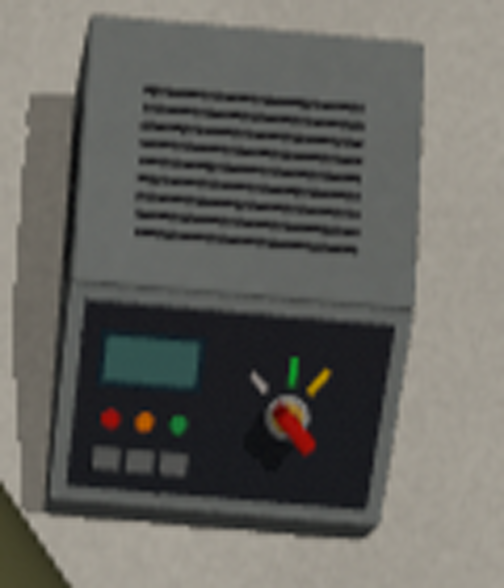

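The clip is down on the chamber's end and the chamber is still flush. The top view shows the key at off, with its yellow stripe up-left at the grey tick. Next I move to view the key.

Emit:
carry_out:
  translation:
    - [-6,2,-1]
    - [-11,8,-1]
    - [-11,14,-1]
    - [-11,20,-1]
    - [-11,26,-1]
  turn: [0,0,0.15,0.3,0.45]
  gripper: [0.32,0.32,0.32,0.32,0.32]

```text
time_s: 21.58
tool_pos: [0.5595, -0.0679, 0.326]
tool_rot: [179.9, -0.2, -20.0]
force: [1.2, -0.2, 0.3]
grip_width: 0.0277
```

Run:
```python
from h import *
go(0.534,-0.253,.25,-49)
```

```text
shift [ 3.92 18.26  7.63] turn 0.506 | at [ 0.5595 -0.0679  0.326 ] [179.95  -0.21 -20.01] F [ 1.2 -0.2  0.3] w 0.0277 t 21.57 q [ 46.  10. -47.  86.   7.  87. -21.]
```

Emit:
carry_out:
  translation:
    - [3.9,18.3,2]
    - [3.9,18.3,7.6]
    - [3.9,18.3,7.6]
    - [3.9,18.3,7.6]
    - [3.9,18.3,7.6]
  turn: [0.506,0.506,0.506,0.506,0.506]
  gripper: [0.32,0.32,0.32,0.32,0.32]

```text
time_s: 22.2
tool_pos: [0.5341, -0.2519, 0.2483]
tool_rot: [-180.0, 0.0, -48.8]
force: [0.3, 1.6, 0.8]
grip_width: 0.0278
```

Emit:
carry_out:
  translation:
    - [0,0,0]
    - [0,0,0]
  turn: [0,0]
  gripper: [0.32,0.32]

```text
time_s: 22.45
tool_pos: [0.5355, -0.2493, 0.2497]
tool_rot: [-179.9, -0.1, -48.5]
force: [-0.1, 0.5, -0.6]
grip_width: 0.0278
```

Run:
```python
from h import *
go(0.534,-0.253,.25,-49)
im,c=cap('wrist','w15.png');np.save('w15.npy',c,allow_pickle=True)
```

```text
shift [ 0.18  0.35 -0.03] turn 0.009 | at [ 0.5355 -0.2493  0.2497] [-1.7994e+02 -1.1000e-01 -4.8510e+01] F [-0.1  0.5 -0.6] w 0.0278 t 22.45 q [ 54.  14. -38.  89.   9.  80. -33.]
```

View pics/w15.png

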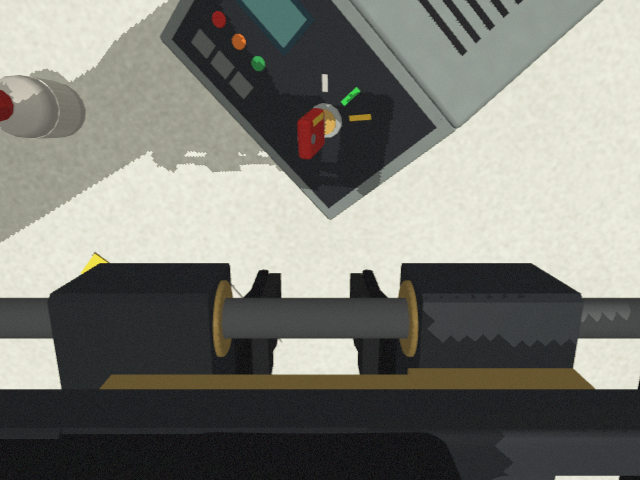

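Run:
```python
from h import *
im=cv2.imread('pics/w15.png'); crop(im,260,50,480,230,3.5,'w15c.png')
```

```text
(no output)
```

View pics/w15c.png

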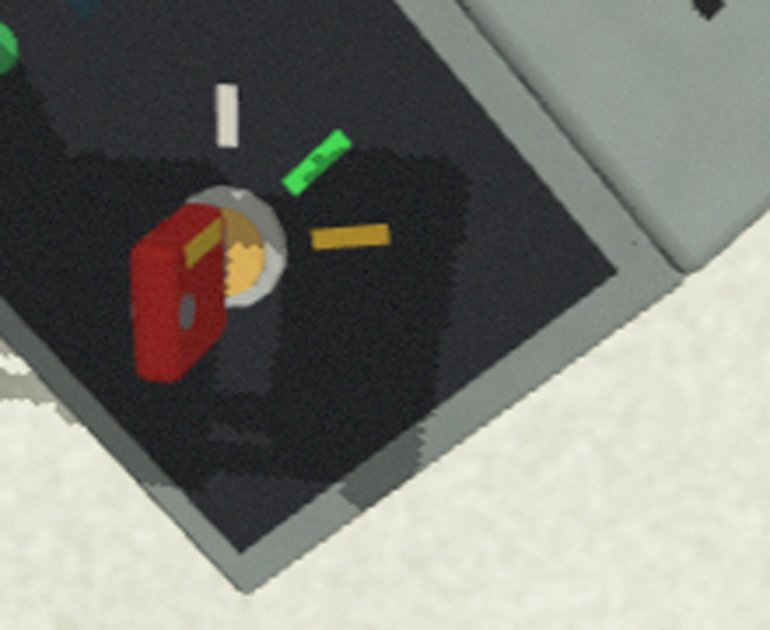

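Run:
```python
from h import *
c=np.load('w15.npy',allow_pickle=True).item()
P=lambda u,v:(c,260+u/3.5,50+v/3.5)
A=onz(*P(246,590),.045);B=onz(*P(688,275),.113)
d=B-A;yaw=np.degrees(np.arctan2(d[1],d[0]));print('A',A,'B',B,'yaw',yaw,'dx',np.linalg.norm(d[:2]),'expect .1178')
L=onz(*P(0,300),.045);e=A-L;print('yaw front',np.degrees(np.arctan2(e[0],-e[1])))
yaw=float(-4.0) if 0 else yaw
R=Ro.from_euler('z',yaw,degrees=True).as_matrix()
n=R@[-.5,0,.866025];u=R@[.866025,0,.5];l=R@[0,1,0]
def onpl(uv,h):
    o,dd=ray(*P(*uv)); return o+dd*(((A+n*h)-o)@n)/(dd@n)
K=onpl((229,247),.006)-n*.006
print('lock',K,'supply coords',R.T@(K-A))
# ticks
for nm,a,b in [('grey',(227,86),(227,146)),('green',(342,136),(292,187)),('yel',(390,236),(312,239))]:
    a=onpl(a,.001);b=onpl(b,.001);x=[(a-K)@u,(a-K)@l];y=[(b-K)@u,(b-K)@l];print(nm,np.array(x)*1e3,np.array(y)*1e3, np.degrees(np.arctan2(a@l-b@l,a@u-b@u)))
bow=K+n*.029;print('bow',bow,'n',n,'top',K+n*.044)
for h in(.014,.029,.044):
  th=np.radians(45);kx=np.cos(th)*u+np.sin(th)*l;ky=np.cross(n,kx)
  for sx in(-.014,.014):
    for sy in(-.005,.005): print(h,sx,sy,(proj(c,K+n*h+kx*sx+ky*sy)-[260,50])*3.5)
```

```text
A [ 0.53903587 -0.26483284  0.045     ] B [ 0.64903465 -0.27568161  0.113     ] yaw -5.6326518304929545 dx 0.11053246665652768 expect .1178
yaw front -8.440140215997909
lock [ 0.59895149 -0.20723952  0.07616165] supply coords [0.05397353 0.06319596 0.03116165]
grey [20.91218038 23.31462509] [12.33621016 15.06381662] 43.892950459419446
green [32.32576316  0.44035528] [17.18798344 -0.02413855] 1.7575357107048288
yel [ 26.28130768 -20.73242344] [ 12.93808122 -10.57614042] -37.276811288102884
bow [ 0.5845215  -0.20581635  0.10127637] n [-0.49758581  0.04907502  0.866025  ] top [ 0.57705771 -0.20508022  0.11426675]
0.014 -0.014 -0.005 [239.26450261 326.97681363]
0.014 -0.014 0.005 [195.0043094  321.57067618]
0.014 0.014 -0.005 [237.38178942 194.26362309]
0.014 0.014 0.005 [190.78690742 189.978272  ]
0.029 -0.014 -0.005 [213.97724852 354.61240861]
0.029 -0.014 0.005 [168.3206405  348.71450406]
0.029 0.014 -0.005 [210.60498085 218.13087141]
0.029 0.014 0.005 [162.46043598 213.41251072]
0.044 -0.014 -0.005 [186.69664985 384.42646326]
0.044 -0.014 0.005 [139.55639759 377.97478537]
0.044 0.014 -0.005 [181.59444264 243.98913296]
0.044 0.014 0.005 [131.79810641 238.77918416]
```

Run:
```python
from h import *
go(0.583,-0.2056,.14,-54.5)
```

```text
shift [-0.16 -6.5  10.95] turn 0.104 | at [ 0.5352 -0.2497  0.2495] [-1.7996e+02 -1.0000e-01 -4.8550e+01] F [0.1 1.  0.3] w 0.028 t 22.5 q [ 54.  14. -38.  89.   9.  80. -33.]
```

Emit:
carry_out:
  translation:
    - [-0.16,-6.5,4]
    - [-0.16,-6.5,9.5]
    - [-0.16,-6.5,10.9]
    - [-0.16,-6.5,10.9]
  turn: [0.104,0.104,0.104,0.104]
  gripper: [0.42,0.42,0.42,0.42]

```text
time_s: 23.0
tool_pos: [0.5813, -0.208, 0.1394]
tool_rot: [179.9, 0.0, -54.7]
force: [0.0, -1.4, 0.1]
grip_width: 0.0363
```

Run:
```python
from h import *
go(0.583,-0.2056,.097,-54.5)
im,c=cap('wrist','w16.png');np.save('w16.npy',c,allow_pickle=True)
```

```text
shift [-0.1  -0.28  4.23] turn -0.004 | at [ 0.5813 -0.208   0.1394] [ 1.7993e+02  3.0000e-02 -5.4710e+01] F [ 0.  -1.4  0.1] w 0.0363 t 23.0 q [ 47.  22. -37.  93.  14.  69. -48.]
```

View pics/w16.png

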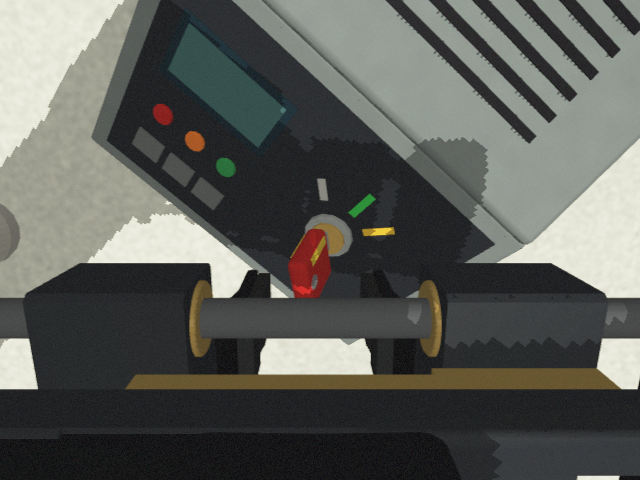

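Run:
```python
from h import *
c=np.load('w16.npy',allow_pickle=True).item();c0=np.load('w15.npy',allow_pickle=True).item()
im=cv2.imread('pics/w16.png');crop(im,230,160,410,310,4,'w16c.png')
n=np.array([-.4976,.049,.866]);K=np.array([.59895,-.20724,.07616])
print((proj(c,K+.006*n)-[230,160])*4)
```

```text
[395.94063639 309.69778203]
```

View pics/w16c.png

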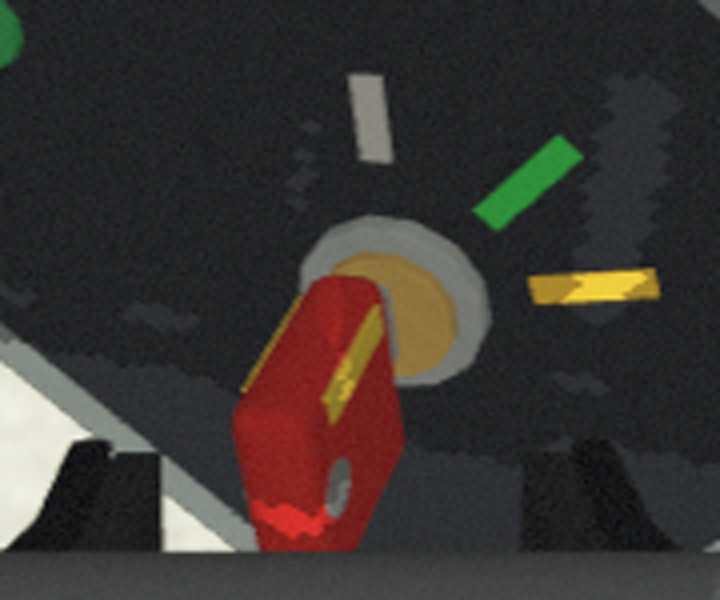

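Emit:
carry_out:
  translation:
    - [-0.05,-0.2,2]
    - [-0.05,-0.2,3.6]
    - [-0.05,-0.2,4.2]
    - [-0.05,-0.2,4.2]
  turn: [0,0,0,0]
  gripper: [0.42,0.42,0.42,0.42]

```text
time_s: 23.55
tool_pos: [0.5828, -0.2058, 0.0966]
tool_rot: [180.0, 0.1, -54.7]
force: [0.9, -0.5, -0.2]
grip_width: 0.0365
```

Run:
```python
from h import *
go(0.583,-0.2056,.097,-54.5)
im,c=cap('wrist','w17.png');crop(im,230,160,410,310,4,'w17c.png')
```

```text
shift [-0.01 -0.03 -0.04] turn -0.003 | at [ 0.5828 -0.2058  0.0966] [ 1.7996e+02  6.0000e-02 -5.4690e+01] F [ 0.9 -0.5 -0.2] w 0.0365 t 23.55 q [ 46.  24. -36.  96.  16.  65. -49.]
```

View pics/w17c.png

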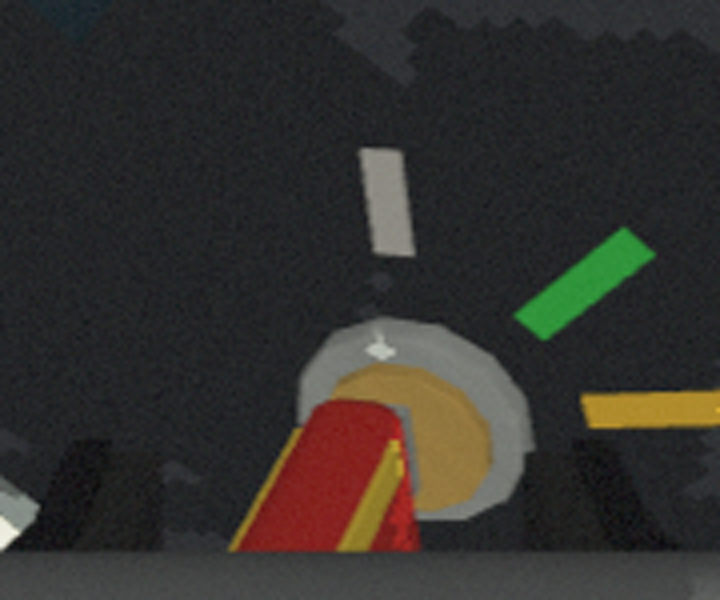

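Emit:
carry_out:
  translation:
    - [0,0,0]
    - [0,0,0]
    - [0,0,0]
    - [0,0,0]
  turn: [0,0,0,0]
  gripper: [0,0,0,0]
  squeeze: 20

```text
time_s: 24.1
tool_pos: [0.583, -0.2048, 0.0977]
tool_rot: [180.0, 0.1, -54.7]
force: [-5.0, 3.8, 5.5]
grip_width: 0.0172
```

Run:
```python
from h import *
o=telemetry.get_obs();print(o['wrist_torque'].round(2))
go(0.583,-0.2056,.097,-54.5)
im,c=cap('wrist','w18.png');crop(im,230,160,410,310,4,'w18c.png')
```

```text
[ 0.58  0.73 -0.1 ]
shift [0.06 0.04 0.07] turn -0.003 | at [ 0.583  -0.2048  0.0977] [ 1.7998e+02  6.0000e-02 -5.4650e+01] F [-5.   3.8  5.5] w 0.0172 t 24.1 q [ 46.  24. -37.  96.  16.  65. -49.]
```

View pics/w18c.png

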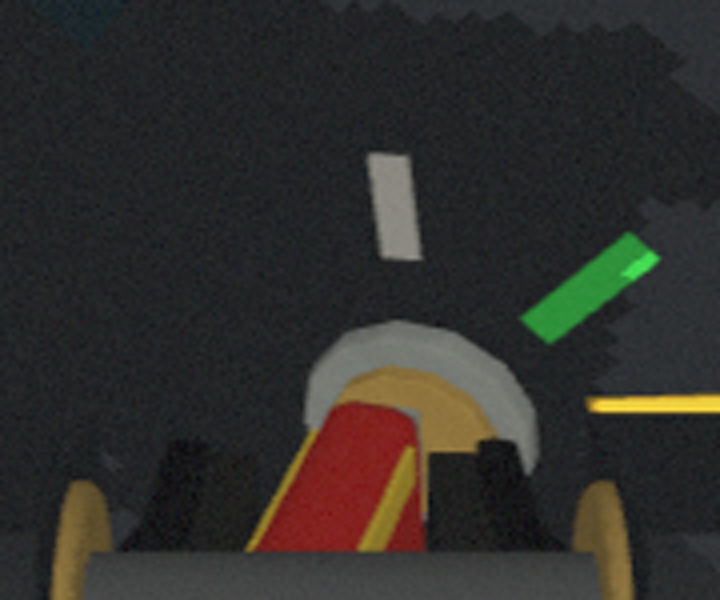

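Emit:
carry_out:
  translation:
    - [0,0,0]
    - [0,0,0]
    - [0,0,0]
    - [0,0,0]
    - [0,0,0]
  turn: [0.12,0.24,0.36,0.48,0.6]
  gripper: [0,0,0,0,0]

```text
time_s: 24.78
tool_pos: [0.5832, -0.2057, 0.0974]
tool_rot: [180.0, -0.0, -89.3]
force: [-1.4, 2.0, 1.0]
grip_width: 0.0104
```

Run:
```python
from h import *
o=telemetry.get_obs();print(o['wrist_torque'].round(2))
go(0.583,-0.2056,.097,-95.6)
im,c=cap('wrist','w19.png');crop(im,230,160,410,310,4,'w19c.png')
im,c=cap('scene','s19.png');crop(im,150,180,300,330,4,'s19c.png')
```

```text
[ 0.19  0.34 -0.06]
shift [-0.01  0.02  0.04] turn 0.11 | at [ 0.5832 -0.2057  0.0974] [ 1.7999e+02 -1.0000e-02 -8.9270e+01] F [-1.4  2.   1. ] w 0.0104 t 24.77 q [ 42.  23. -30.  96.  13.  65. -82.]
```

View pics/w19c.png

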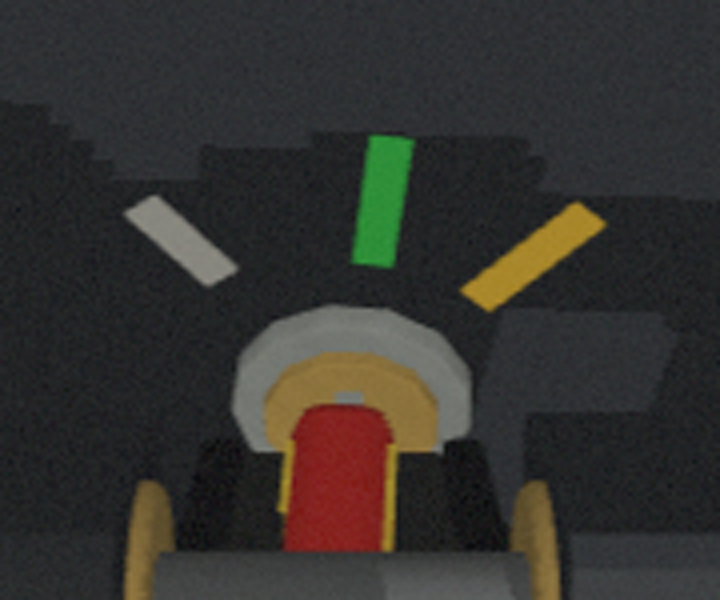

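The key has followed to about run: the width is 10.4 mm and the bow is aligned just short of the green tick. I'll increase the grip and turn on to start.

Emit:
carry_out:
  translation:
    - [0,0,0]
    - [0,0,0]
    - [0,0,0]
    - [0,0,0]
    - [0,0,0]
  turn: [0.05,0.12,0.24,0.36,0.48]
  gripper: [0,0,0,0,0]
  squeeze: 50

```text
time_s: 25.5
tool_pos: [0.5836, -0.2044, 0.0973]
tool_rot: [180.0, 0.1, -116.5]
force: [-3.1, 2.7, 2.1]
grip_width: 0.0111
```

Run:
```python
from h import *
o=telemetry.get_obs();print(o['wrist_torque'].round(2))
go(0.583,-0.2056,.097,-127)
im,c=cap('wrist','w20.png');crop(im,230,160,410,310,4,'w20c.png')
```

```text
[1.6  0.1  0.93]
shift [ 0.14 -0.    0.03] turn 0.183 | at [ 0.5836 -0.2044  0.0973] [ 1.7997e+02  1.0000e-01 -1.1649e+02] F [-3.1  2.7  2.1] w 0.0111 t 25.5 q [  38.   22.  -26.   96.   10.   64. -107.]
```

View pics/w20c.png

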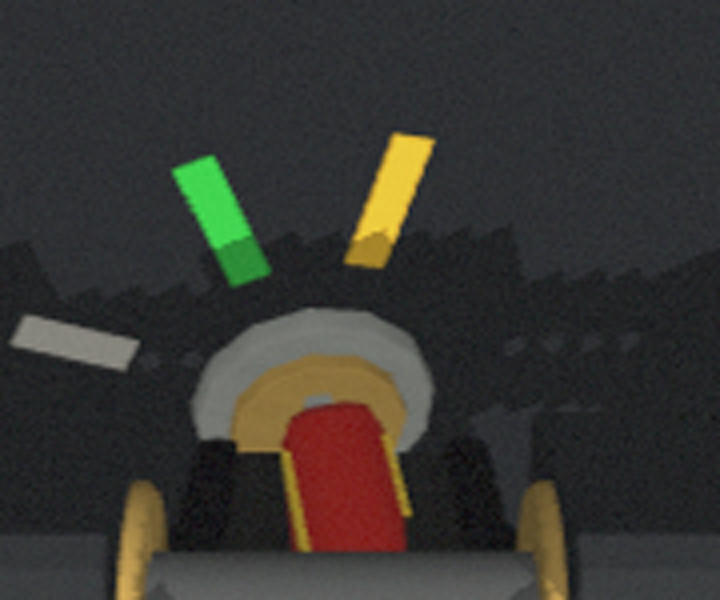

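Emit:
carry_out:
  translation:
    - [0.1,0,0]
    - [0.1,0,0]
    - [0.1,0,0]
  turn: [0.1,0.18,0.26]
  gripper: [0,0,0]

```text
time_s: 25.92
tool_pos: [0.584, -0.2048, 0.0971]
tool_rot: [-180.0, 0.2, -131.2]
force: [-0.3, 3.6, 0.1]
grip_width: 0.0132
```

Run:
```python
from h import *
o=telemetry.get_obs();print(o['wrist_torque'].round(2))
go(0.583,-0.2056,.097,-127)
im,c=cap('wrist','w21.png');crop(im,230,160,410,310,4,'w21c.png')
```

```text
[ 1.92 -0.56  1.  ]
shift [0.12 0.02 0.01] turn -0.073 | at [ 0.584  -0.2048  0.0971] [-1.8000e+02  1.6000e-01 -1.3121e+02] F [-0.3  3.6  0.1] w 0.0132 t 25.93 q [  36.   22.  -23.   96.    9.   64. -121.]
```

View pics/w21c.png

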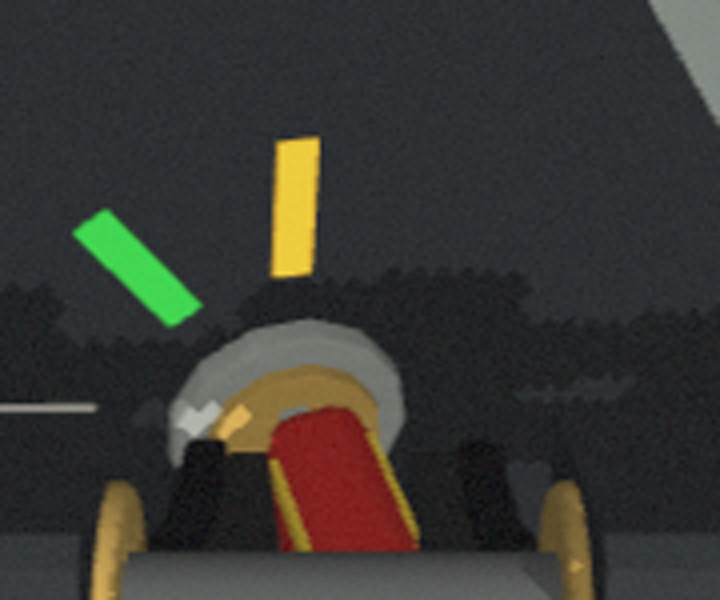

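Run:
```python
from h import *
c=get_calibration('wrist')
K=np.array([.59895,-.20724,.07616]);A=K
R=Ro.from_euler('z',-5.6,degrees=True).as_matrix()
n=R@[-.5,0,.866025];u=R@[.866025,0,.5];l=R@[0,1,0]
def on(uv,h):
    o,d=ray(c,230+uv[0]/4,160+uv[1]/4); p=o+d*((K+n*h-o)@n)/(d@n)-K; return np.array([p@u,p@l])*1e3
print('end mid',on((312,408),.014),'green',on((190,315),.001),on((90,222),.001),'yel',on((293,277),.001),on((298,138),.001))
for th in (-15,-20,-25,-30,-35):
    t=np.radians(th);kx=np.cos(t)*u+np.sin(t)*l;ky=np.cross(n,kx)
    print(th,[((proj(c,K+n*h+kx*.014+ky*s)-[230,160])*4).round(0).tolist() for h in(.014,.03) for s in(-.005,.005)])
```

```text
end mid [ 7.75868611 -5.4106581 ] green [15.76600134  0.29987528] [32.06455845  0.69161797] yel [ 12.05028789 -10.21975643] [ 25.85512722 -19.78580963]
-15 [[314.0, 366.0], [218.0, 408.0], [363.0, 479.0], [261.0, 525.0]]
-20 [[326.0, 365.0], [229.0, 400.0], [377.0, 477.0], [272.0, 516.0]]
-25 [[339.0, 364.0], [240.0, 393.0], [391.0, 476.0], [284.0, 509.0]]
-30 [[351.0, 364.0], [252.0, 387.0], [404.0, 476.0], [297.0, 502.0]]
-35 [[363.0, 365.0], [264.0, 381.0], [416.0, 477.0], [310.0, 496.0]]
```

The key seems to be at about 25–30° past run. I'll push further to the stop.

Emit:
carry_out:
  translation:
    - [0.1,0,0]
    - [0.1,0,0]
    - [0.1,0,0]
  turn: [0.08,0.16,0.2]
  gripper: [0,0,0]
  squeeze: 55

```text
time_s: 26.35
tool_pos: [0.5841, -0.205, 0.097]
tool_rot: [-180.0, 0.2, -142.5]
force: [2.1, 3.4, -2.4]
grip_width: 0.0149
```

Run:
```python
from h import *
o=telemetry.get_obs();print(o['wrist_torque'].round(2))
im,c=cap('wrist','w22.png');crop(im,230,160,410,310,4,'w22c.png')
go(0.583,-0.2056,.097,-127)
K=np.array([.59895,-.20724,.07616]);A=K
R=Ro.from_euler('z',-5.6,degrees=True).as_matrix()
n=R@[-.5,0,.866025];u=R@[.866025,0,.5];l=R@[0,1,0]
print('collar',(proj(c,K+.006*n)-[230,160])*4)
for th in (-15,-20,-25,-30,-35):
    t=np.radians(th);kx=np.cos(t)*u+np.sin(t)*l;ky=np.cross(n,kx)
    print(th,[((proj(c,K+n*h+kx*.014+ky*s)-[230,160])*4).round(0).tolist() for h in(.014,.03) for s in(-.005,.005)])
```

```text
[ 2.06 -1.11  1.31]
shift [ 0.11  0.02 -0.  ] turn -0.272 | at [ 0.584  -0.2051  0.097 ] [-179.99    0.23 -142.6 ] F [ 3.4  3.6 -2.6] w 0.0149 t 26.4 q [  35.   22.  -22.   96.    8.   64. -132.]
collar [270.08380384 439.27675817]
-15 [[273.0, 377.0], [188.0, 436.0], [333.0, 480.0], [240.0, 544.0]]
-20 [[286.0, 373.0], [196.0, 426.0], [346.0, 476.0], [250.0, 533.0]]
-25 [[298.0, 370.0], [206.0, 417.0], [359.0, 472.0], [260.0, 524.0]]
-30 [[311.0, 368.0], [216.0, 409.0], [373.0, 469.0], [271.0, 515.0]]
-35 [[323.0, 367.0], [227.0, 401.0], [386.0, 468.0], [283.0, 506.0]]
```

View pics/w22c.png

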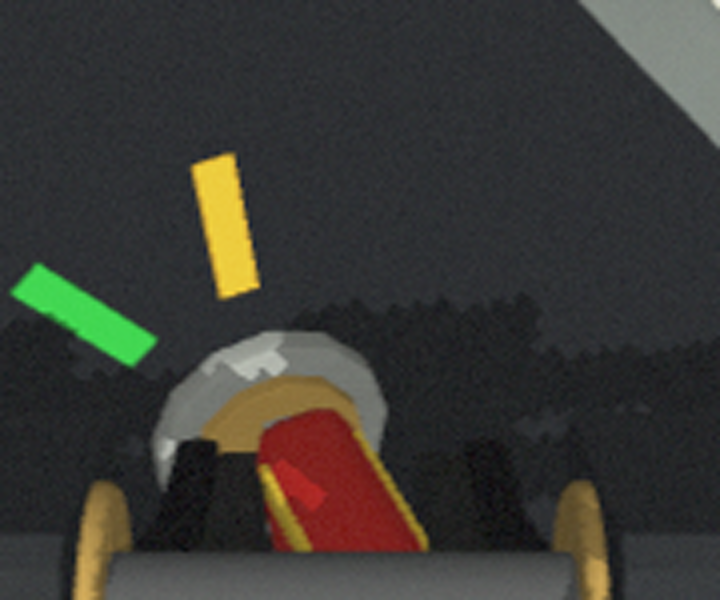

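Both edges now match 35°, which is the start stop. I'll push slightly more and hold.

Emit:
carry_out:
  translation:
    - [0,0,0]
    - [0,0,0]
    - [0,0,0]
    - [0,0,0]
    - [0,0,0]
  turn: [0.06,0.06,0.06,0.06,0.06]
  gripper: [0,0,0,0,0]

```text
time_s: 27.02
tool_pos: [0.5845, -0.2059, 0.097]
tool_rot: [-179.9, 0.3, -145.9]
force: [4.2, 2.7, -4.4]
grip_width: 0.0161
```

Emit:
carry_out:
  translation:
    - [0,0,0]
    - [0,0,0]
    - [0,0,0]
    - [0,0,0]
    - [0,0,0]
  turn: [0,0,0,0,0]
  gripper: [0,0,0,0,0]

```text
time_s: 27.65
tool_pos: [0.5845, -0.206, 0.097]
tool_rot: [-179.9, 0.3, -145.9]
force: [4.9, 2.7, -4.8]
grip_width: 0.016
```

Run:
```python
from h import *
o=telemetry.get_obs();print(o['wrist_torque'].round(2))
im,c=cap('wrist','w23.png');crop(im,230,160,410,310,4,'w23c.png')
im,c2=cap('top','t23.png');crop(im,340,130,450,230,6,'t23c.png')
go(0.583,-0.2056,.097,-127)
K=np.array([.59895,-.20724,.07616]);A=K
R=Ro.from_euler('z',-5.6,degrees=True).as_matrix()
n=R@[-.5,0,.866025];u=R@[.866025,0,.5];l=R@[0,1,0]
for th in (-25,-30,-35):
    t=np.radians(th);kx=np.cos(t)*u+np.sin(t)*l;ky=np.cross(n,kx)
    print(th,[((proj(c,K+n*h+kx*.014+ky*s)-[230,160])*4).round(0).tolist() for h in(.014,.03) for s in(-.005,.005)])
```

```text
[ 1.65 -1.75  1.27]
shift [0.11 0.11 0.  ] turn -0.331 | at [ 0.5845 -0.2059  0.097 ] [-179.9     0.25 -145.94] F [ 5.1  2.8 -4.2] w 0.016 t 27.75 q [  34.   22.  -21.   96.    8.   64. -135.]
-25 [[285.0, 383.0], [196.0, 435.0], [349.0, 482.0], [253.0, 539.0]]
-30 [[298.0, 380.0], [205.0, 426.0], [362.0, 478.0], [263.0, 529.0]]
-35 [[310.0, 378.0], [216.0, 418.0], [375.0, 476.0], [274.0, 520.0]]
```

View pics/w23c.png

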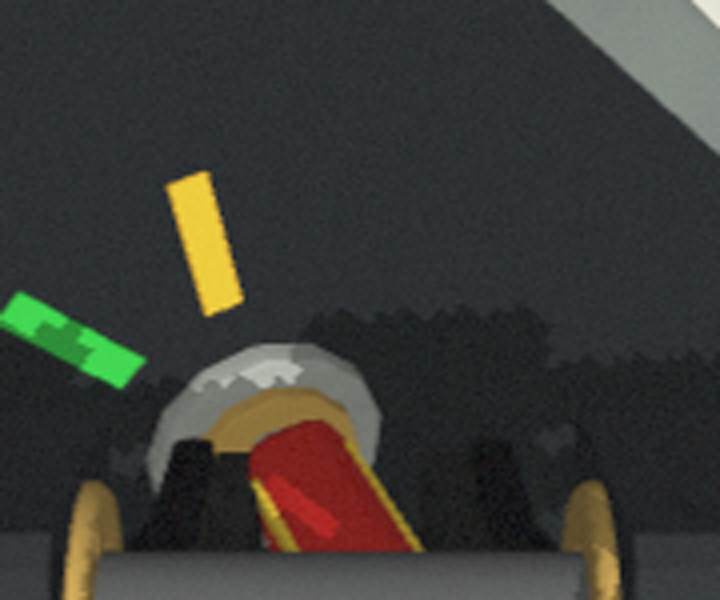

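Emit:
carry_out:
  translation:
    - [0,0,0]
    - [0,0,0]
    - [0,0,0]
    - [0,0,0]
    - [0,0,0]
  turn: [0.04,0.08,0.08,0.08,0.08]
  gripper: [0,0,0,0,0]
  squeeze: 60

```text
time_s: 28.38
tool_pos: [0.5845, -0.2055, 0.097]
tool_rot: [-179.9, 0.2, -150.4]
force: [3.8, 3.2, -4.3]
grip_width: 0.0165
```

Emit:
carry_out:
  translation:
    - [0,0,0]
    - [0,0,0]
    - [0,0,0]
    - [0,0,0]
    - [0,0,0]
  turn: [0,0,0,0,0]
  gripper: [0,0,0,0,0]

```text
time_s: 29.0
tool_pos: [0.5845, -0.2055, 0.097]
tool_rot: [-179.9, 0.2, -150.4]
force: [4.6, 2.7, -4.3]
grip_width: 0.0165
```

Run:
```python
from h import *
o=telemetry.get_obs();print(o['wrist_torque'].round(2))
im,c=cap('wrist','w24.png');crop(im,230,160,410,310,4,'w24c.png')
go(0.583,-0.2056,.097,-127)
K=np.array([.59895,-.20724,.07616]);A=K
R=Ro.from_euler('z',-5.6,degrees=True).as_matrix()
n=R@[-.5,0,.866025];u=R@[.866025,0,.5];l=R@[0,1,0]
for th in (-25,-30,-35):
    t=np.radians(th);kx=np.cos(t)*u+np.sin(t)*l;ky=np.cross(n,kx)
    print(th,[((proj(c,K+n*h+kx*.014+ky*s)-[230,160])*4).round(0).tolist() for h in(.014,.03) for s in(-.005,.005)])
```

```text
[ 1.89 -1.66  1.85]
shift [ 0.13  0.06 -0.01] turn -0.408 | at [ 0.5845 -0.2054  0.097 ] [-179.94    0.24 -150.41] F [ 4.8  2.7 -3.8] w 0.0167 t 29.05 q [  34.   21.  -20.   96.    8.   64. -139.]
-25 [[273.0, 383.0], [188.0, 442.0], [340.0, 477.0], [248.0, 541.0]]
-30 [[285.0, 379.0], [197.0, 432.0], [353.0, 472.0], [257.0, 530.0]]
-35 [[298.0, 376.0], [206.0, 423.0], [366.0, 469.0], [268.0, 520.0]]
```

View pics/w24c.png

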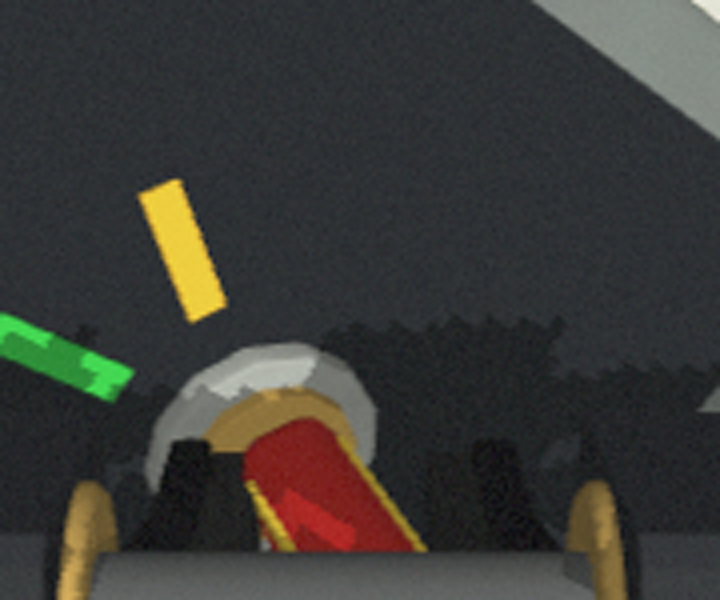

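View pics/t23c.png

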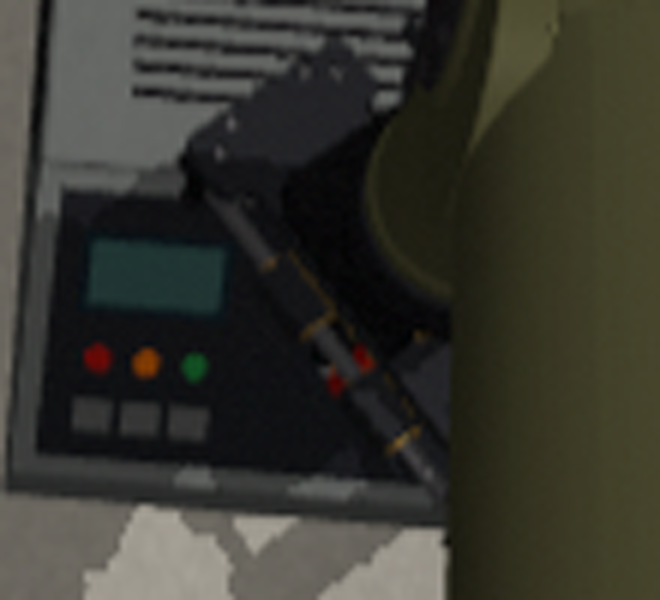

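The key stays at the stop, and it has been held for over 2 s. I'll guide it back most of the way, then let go so it springs home.

Emit:
carry_out:
  translation:
    - [0,0,0]
    - [0,0,0]
    - [0,0,0]
    - [0,0,0]
    - [0,0,0]
  turn: [-0.16,-0.33,-0.5,-0.66,-0.8]
  gripper: [0,0,0,0,0]
  squeeze: 30

```text
time_s: 29.68
tool_pos: [0.5841, -0.2056, 0.0972]
tool_rot: [-179.8, 0.2, -104.5]
force: [5.7, 4.7, -4.9]
grip_width: 0.0111
```

Emit:
carry_out:
  translation:
    - [0,0,0]
    - [0,0,0]
    - [0,0,0]
  turn: [0,0,0]
  gripper: [0.4,0.4,0.4]

```text
time_s: 30.05
tool_pos: [0.5817, -0.2092, 0.0973]
tool_rot: [180.0, -0.1, -105.2]
force: [0.4, 0.6, 0.6]
grip_width: 0.0314
```

Run:
```python
from h import *
im,c=cap('wrist','w25.png');crop(im,230,160,410,310,4,'w25c.png')
go(0.583,-0.2056,.097,-95)
```

```text
shift [-0.35 -0.04  0.03] turn -0.177 | at [ 0.5817 -0.2089  0.0973] [-1.8000e+02 -8.0000e-02 -1.0515e+02] F [0.5 0.3 0.5] w 0.0329 t 30.1 q [ 40.  22. -28.  96.  11.  64. -96.]
```

View pics/w25c.png

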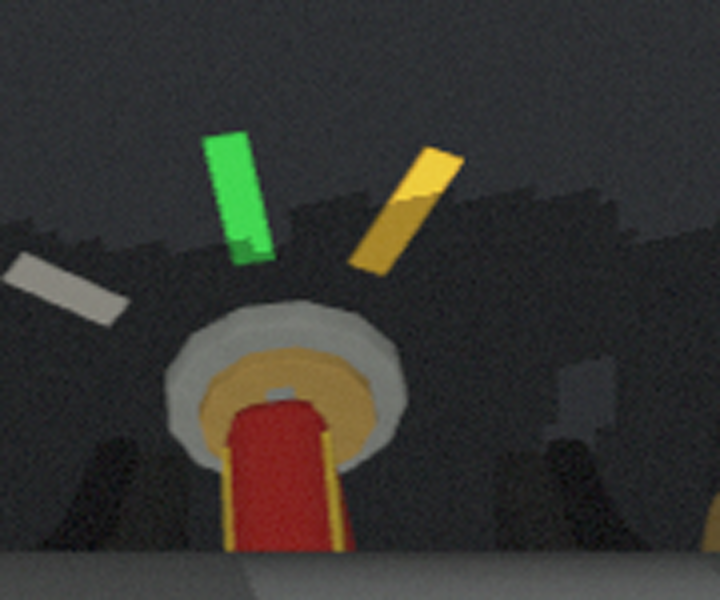

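Emit:
carry_out:
  translation:
    - [0,0,-2]
    - [0,0,-6]
    - [0,0,-12]
    - [0,0,-15]
    - [0,0,-15]
  turn: [0,0,0,0,0]
  gripper: [0.4,0.4,0.4,0.4,0.4]

```text
time_s: 30.72
tool_pos: [0.584, -0.2079, 0.2524]
tool_rot: [-179.6, -0.1, -105.1]
force: [0.1, 0.1, 0.4]
grip_width: 0.0347
```

Emit:
carry_out:
  translation:
    - [0,5,0]
    - [0,8,0]
    - [0,8,0]
    - [0,8,0]
  turn: [0,0,0,0]
  gripper: [0.4,0.4,0.4,0.4]

```text
time_s: 31.22
tool_pos: [0.5051, -0.1869, 0.2473]
tool_rot: [-180.0, -0.0, -105.1]
force: [-0.4, 0.3, 1.0]
grip_width: 0.0349
```

Run:
```python
from h import *
im,c=cap('wrist','w26.png');crop(im,190,20,450,260,2.8,'w26c.png')
go(0.583,-0.2056,.097,-95)
im,c=cap('top','t26.png');crop(im,155,95,295,225,5,'t26c.png')
R=Ro.from_euler('z',-5.,degrees=True).as_matrix()
```

```text
shift [-0.21 -7.98 15.02] turn -0.176 | at [ 0.5054 -0.1868  0.2472] [-179.98    0.   -105.1 ] F [ 0.5 -0.8  0.1] w 0.0347 t 31.27 q [ 45.   6. -29.  97.   3.  78. -90.]
```

View pics/w26c.png

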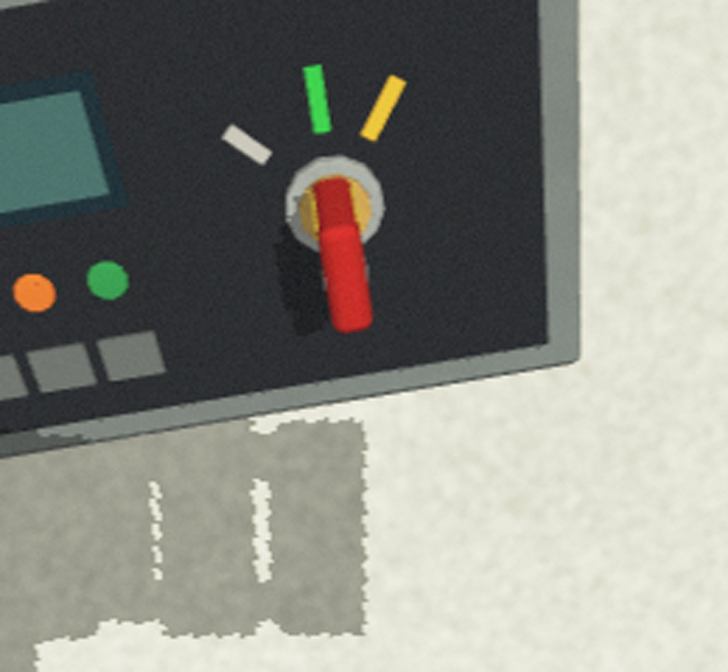

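View pics/t26c.png

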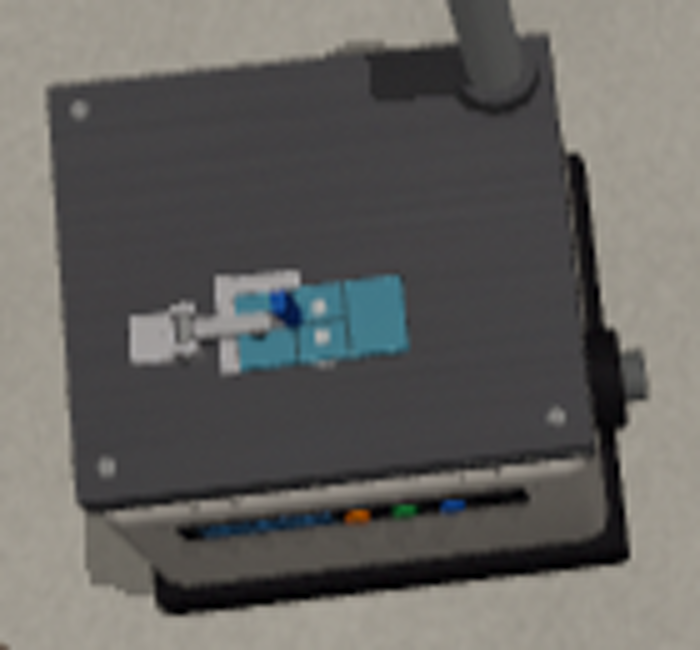

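Run:
```python
from h import *
c=get_calibration('wrist');K=np.array([.59895,-.20724,.07616])
im=cv2.imread('pics/w26.png');hsv=cv2.cvtColor(im,cv2.COLOR_BGR2HSV)
m=cv2.inRange(hsv,(0,180,170),(6,255,255))|cv2.inRange(hsv,(174,180,170),(180,255,255));m[:,:280]=0;m[160:]=0
g=cv2.inRange(hsv,(50,120,120),(75,255,255));g[:, :280]=0;g[80:]=0
for yaw in(-5.6,-4):
  R=Ro.from_euler('z',yaw,degrees=True).as_matrix();n=R@[-.5,0,.866025];u=R@[.866025,0,.5];l=R@[0,1,0]
  for mk,h in((m,.044),(g,.001)):
    ct=max(cv2.findContours(mk,0,1)[0],key=cv2.contourArea);w=[]
    for p in ct[:,0]:
        o,d=ray(c,*p.astype(float));q=o+d*((K+n*h-o)@n)/(d@n)-K;w.append([q@u*1e3,q@l*1e3])
    r=cv2.minAreaRect(np.array(w,np.float32));print(yaw,h,np.round(r[0],1),np.round(r[1],1),round(r[2],1))
```

```text
-5.6 0.044 [4.5 0.5] [36.2  8. ] 0.7
-5.6 0.001 [24.8  0.8] [ 4.3 16.3] 90.0
-4 0.044 [4.5 1. ] [ 8.  36.2] 89.3
-4 0.001 [24.9  0.3] [ 4.3 16.3] 88.6
```

The key's bow lies within 1° of the green tick, so it is at run. The chamber and clip are in place and the arm is clear, so I hand in.

Run:
```python
from cell import sign_off
print(sign_off())
```

```text
the job is handed in; nothing more can be done
None
```

I did all four steps in order and handed the job in at about 31 s. I flipped the clip up, slid the chamber into the holder corner, and lowered the clip onto its end. Then I turned the key to start, held it there for over 2 s, and let it spring back to run.

- **Chamber and clip:** In the last wrist close-up the chamber sits flush against the stop and fence with the clip down on its end. The final top view looks the same. While seating it, the chamber stuck on friction about 3 mm short of the stop (about 9 N down, 7 N sideways). I eased the down-force and it slid home. I had no direct reading of the clip angle.
- **Key:** I could only move the tool vertically, so I gripped the bow without the 30 degree lean, and it worked. Matching the bow's edges to the images put the key at about 33–36 degrees, at the start stop. After release it lies within 1 degree of the green run tick.
- **Disagreement:** The supply's yaw came out between -3 and -8 degrees depending on which edges I used. This did not matter for the key check, which compares the bow with the tick.
- **Bystanders:** I did not go near the bottle, jar or rack, but I did not measure them again at the end.

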